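# Load the burn-in carrier and thread its retaining rod back

## Task

Draw the retaining rod out of the burn-in carrier and lay it aside, then load every converter module waiting on the bench into the carrier, one to a bay (any bays), ledge towards the open front, and push each one square into its bay's datum corner: hard up against the contact bar at the back and the left-hand rib (left as seen looking from the open front towards the contact bar). When all are in, thread the rod back across the carrier through the bores of both end lugs, over the modules' ledges, until the shoulder of its handle is home against the lug, and leave the other things on the bench where they are.

Things in the scene. Friction and masses are not known exactly. Their poses are not given: they have to be found in the camera images.
- carrier: Burn-in carrier, aluminium fixture fixed to the bench, 140 (x) x 224 (y) x 66 mm high. Origin: centre of its underside; z up, x from the open front to the contact bar, y left. Deck 30 mm above the bench, x -70 to +50 mm. Four ribs along x on the deck, 6 wide, 8 mm high, centred at y = +83, +25, -33, -91 mm, form three bays 52 mm wide.
- stop_face (a point): Middle of the lower edge of the contact bar's front face (the back stop), on the deck, 50 mm behind the carrier's centre. The bar is black, runs across the whole back and rises 36 mm above the deck; its pins are only for show. Axes as the carrier's.
- lug_left (a point): Centre of the bore at the outer face of the left end lug (a plate 12 mm thick across y, 40 mm wide along x, its top 18 mm above this point; from 18 mm below this point down it has a foot 70 mm wide). Bore 12.5 mm through, with 3 mm lead-in chamfers, along y, 45.5 mm above the bench, 7.5 mm in front of the carrier's centre. Axes as the carrier's.
- lug_right (a point): The same for the right end lug (-y), 224 mm from lug_left: the two bores lie on one line. The gap between the lugs' inner faces is 200 mm.
- bore_axis (a point): Point on the common axis of the two bores, midway between the lugs (112 mm from each outer face); axes as the carrier's, so the bores run along its y.
- bay1 (a point): Bay 1 (leftmost, +y): where a module's origin is, on the deck, when the module is in this bay's datum corner (against contact bar and left-hand rib). Axes as the carrier's: a module is square when its axes agree with these. A module has 8 mm of sideways play in a bay, so from here it could shift 8 mm to the right.
- bay2 (a point): Bay 2 (middle): where a module's origin is, on the deck, when the module is in this bay's datum corner (against contact bar and left-hand rib). Axes as the carrier's: a module is square when its axes agree with these. A module has 8 mm of sideways play in a bay, so from here it could shift 8 mm to the right.
- bay3 (a point): Bay 3 (rightmost, -y): where a module's origin is, on the deck, when the module is in this bay's datum corner (against contact bar and left-hand rib). Axes as the carrier's: a module is square when its axes agree with these. A module has 8 mm of sideways play in a bay, so from here it could shift 8 mm to the right.
- module1: Converter module, 220 g, one of 2 or 3 alike (None: absent). Dark base block 50 (x) x 44 (y) x 20 mm high; on it a finned aluminium heat sink 50 x 24 (y) x 22 mm, 42 mm high in all (grip across its 24 mm); in front a ledge 44 mm wide, 8 mm high, reaching to x = -47 mm. Origin: underside, below the block's centre; z up, x from ledge to back face (at +25 mm), y left.
- module2: Converter module, 220 g, one of 2 or 3 alike (None: absent). Dark base block 50 (x) x 44 (y) x 20 mm high; on it a finned aluminium heat sink 50 x 24 (y) x 22 mm, 42 mm high in all (grip across its 24 mm); in front a ledge 44 mm wide, 8 mm high, reaching to x = -47 mm. Origin: underside, below the block's centre; z up, x from ledge to back face (at +25 mm), y left.
- module3: Converter module, 220 g, one of 2 or 3 alike (None: absent). Dark base block 50 (x) x 44 (y) x 20 mm high; on it a finned aluminium heat sink 50 x 24 (y) x 22 mm, 42 mm high in all (grip across its 24 mm); in front a ledge 44 mm wide, 8 mm high, reaching to x = -47 mm. Origin: underside, below the block's centre; z up, x from ledge to back face (at +25 mm), y left.
- rod: Retaining rod, 85 g: steel shank 10 mm thick along +x, 245 mm from shoulder to tip; square black handle 22 x 22 mm from the shoulder (x = 0) back to x = -45 mm. Origin: on the axis at the shoulder. Starts in the carrier from the right, shoulder up to 28 mm out. May go back in from either side; home: shoulder on a lug's outer face. 
- rod_tip (a point): Tip of the rod, on its axis; the last 10 mm taper from 10 to 4 mm.
- rod_mid (a point): Once home the shank runs 2.5 mm in front of a registered module's block and 2.5 mm above its ledge; a module standing further forward blocks it. Point on the rod's axis 112 mm from the shoulder; it meets bore_axis when the rod is home, from either side.
- tape_roll: Bystander: amber tape roll, 90 mm across, 19 mm high, lying flat. Origin: centre of the underside.
- flux_jar: Bystander: small jar, 42 mm across, 45 mm high. Origin: centre of the underside.
- driver: Bystander: screwdriver 170 mm long, lying. Origin: about its middle, underside.
- cleaner: Bystander: white bottle, 56 mm across, 130 mm high. Origin: centre of the underside.
- capacitor: Bystander: black can capacitor, 25 mm across, 30 mm high, upright. Origin: centre of the underside.
- parts_bin: Bystander: orange open bin, 160 (x) x 100 x 60 mm. Origin: centre of the underside.
- small_bin: Bystander: yellow open bin, 120 (x) x 90 x 50 mm. Origin: centre of the underside.

How it is judged (in metres and radians):
On the way, in this order (a step that is already met when the one before it is completed fails the run):
1. every module is in the datum corner of a bay, let go and at rest, with the rod drawn out (((x of module1 in the frame of bay1 between -0.0025 and 0.0025 m and y of module1 in the frame of bay1 between -0.0025 and 0.0025 m and z of module1 in the frame of bay1 between -0.003 and 0.003 m) or (x of module1 in the frame of bay2 between -0.0025 and 0.0025 m and y of module1 in the frame of bay2 between -0.0025 and 0.0025 m and z of module1 in the frame of bay2 between -0.003 and 0.003 m) or (x of module1 in the frame of bay3 between -0.0025 and 0.0025 m and y of module1 in the frame of bay3 between -0.0025 and 0.0025 m and z of module1 in the frame of bay3 between -0.003 and 0.003 m)) and angle between the x axis of each of module1, module2, module3 and the x axis of carrier, either way round below 0.05 rad and angle between each of module1, module2, module3's own z axis and vertical below 0.05 rad and ((x of module2 in the frame of bay1 between -0.0025 and 0.0025 m and y of module2 in the frame of bay1 between -0.0025 and 0.0025 m and z of module2 in the frame of bay1 between -0.003 and 0.003 m) or (x of module2 in the frame of bay2 between -0.0025 and 0.0025 m and y of module2 in the frame of bay2 between -0.0025 and 0.0025 m and z of module2 in the frame of bay2 between -0.003 and 0.003 m) or (x of module2 in the frame of bay3 between -0.0025 and 0.0025 m and y of module2 in the frame of bay3 between -0.0025 and 0.0025 m and z of module2 in the frame of bay3 between -0.003 and 0.003 m)) and ((x of module3 in the frame of bay1 between -0.0025 and 0.0025 m and y of module3 in the frame of bay1 between -0.0025 and 0.0025 m and z of module3 in the frame of bay1 between -0.003 and 0.003 m) or (x of module3 in the frame of bay2 between -0.0025 and 0.0025 m and y of module3 in the frame of bay2 between -0.0025 and 0.0025 m and z of module3 in the frame of bay2 between -0.003 and 0.003 m) or (x of module3 in the frame of bay3 between -0.0025 and 0.0025 m and y of module3 in the frame of bay3 between -0.0025 and 0.0025 m and z of module3 in the frame of bay3 between -0.003 and 0.003 m)) and linear speed of each of module1, module2, module3 below 0.02 m/s and contact force between the fingers and module1 below 0.2 N and contact force between the fingers and module2 below 0.2 N and contact force between the fingers and module3 below 0.2 N and distance between rod_tip and bore_axis above 0.115 m), for 0.2 s.
2. the rod has gone through one lug and its tip is crossing the gap, in line with the bores (distance between rod_tip and bore_axis below 0.085 m and angle between the x axis of rod and the y axis of carrier, either way round below 0.06 rad and x of rod_tip in the frame of bore_axis between -0.009 and 0.009 m and z of rod_tip in the frame of bore_axis between -0.009 and 0.009 m), for 0.1 s.
At the end, for the whole second after the job is handed in: Every module present lies flat and square (3 degrees) in a bay, within 2.5 mm of its datum corner (4.5 mm towards the front, where the rod holds it); the rod is through both lugs, in line with the bores, its shoulder within 5 mm of the lug; all released and at rest (((x of module1 in the frame of bay1 between -0.0045 and 0.0025 m and y of module1 in the frame of bay1 between -0.0025 and 0.0025 m and z of module1 in the frame of bay1 between -0.003 and 0.003 m) or (x of module1 in the frame of bay2 between -0.0045 and 0.0025 m and y of module1 in the frame of bay2 between -0.0025 and 0.0025 m and z of module1 in the frame of bay2 between -0.003 and 0.003 m) or (x of module1 in the frame of bay3 between -0.0045 and 0.0025 m and y of module1 in the frame of bay3 between -0.0025 and 0.0025 m and z of module1 in the frame of bay3 between -0.003 and 0.003 m)) and angle between the x axis of each of module1, module2, module3 and the x axis of carrier, either way round below 0.05 rad and angle between each of module1, module2, module3's own z axis and vertical below 0.05 rad and ((x of module2 in the frame of bay1 between -0.0045 and 0.0025 m and y of module2 in the frame of bay1 between -0.0025 and 0.0025 m and z of module2 in the frame of bay1 between -0.003 and 0.003 m) or (x of module2 in the frame of bay2 between -0.0045 and 0.0025 m and y of module2 in the frame of bay2 between -0.0025 and 0.0025 m and z of module2 in the frame of bay2 between -0.003 and 0.003 m) or (x of module2 in the frame of bay3 between -0.0045 and 0.0025 m and y of module2 in the frame of bay3 between -0.0025 and 0.0025 m and z of module2 in the frame of bay3 between -0.003 and 0.003 m)) and ((x of module3 in the frame of bay1 between -0.0045 and 0.0025 m and y of module3 in the frame of bay1 between -0.0025 and 0.0025 m and z of module3 in the frame of bay1 between -0.003 and 0.003 m) or (x of module3 in the frame of bay2 between -0.0045 and 0.0025 m and y of module3 in the frame of bay2 between -0.0025 and 0.0025 m and z of module3 in the frame of bay2 between -0.003 and 0.003 m) or (x of module3 in the frame of bay3 between -0.0045 and 0.0025 m and y of module3 in the frame of bay3 between -0.0025 and 0.0025 m and z of module3 in the frame of bay3 between -0.003 and 0.003 m)) and distance between rod_mid and bore_axis below 0.005 m and angle between the x axis of rod and the y axis of carrier, either way round below 0.03 rad and linear speed of each of module1, module2, module3, rod below 0.02 m/s); the robot touches nothing.
It fails at once if one of the bystanders on the bench is shifted by more than 30 mm (distance of any of tape_roll, flux_jar, driver, cleaner, capacitor, parts_bin, small_bin from where it was at the start of the episode above 0.03 m).
It fails at once if an upright bystander is knocked over (angle between any of tape_roll, flux_jar, cleaner, capacitor, parts_bin, small_bin's own z axis and vertical above 0.5 rad).
Of module1, module2, module3 only 2 to 3 are there at a start; the rules pass over those that are not, and their reading is None.
At some moment in a run one of module1, module2, module3 may be knocked a few centimetres aside while the robot is not near it.
Once in a run the grip may slacken for a moment while it holds something.
It also fails if it takes over 210 s, if anything falls off the work surface, if the arm or the gripper's body presses on something with over 40 N, if the wrist force passes 120 N, or if a joint passes its speed limit or range.

## Robot

A 6-joint arm with a two-finger parallel gripper is mounted at the origin on the work surface. World frame = base frame: x ahead of the robot, y to its left, z up, the work surface at z = 0. Lengths are in mm, angles in rad, forces in N, time in s.
With the tool pointing down it reaches from about 375 to 750 mm from the base axis. Payload 9 kg.
Tool frame: the origin (TCP) lies between the finger pads; the fingertips stand 17 mm ahead of it and the grasp point (between the pads) lies 2 mm behind it; z points along the fingers, y is the line along which they close (so a half turn about z gives the same grasp; the last joint's range is limited). The gripper opens to 85 mm and grips with 20 to 120 N. Pads are 22 mm wide; open, the fingers measure 114 mm over their backs; the gripper's body (76 mm by 85 mm) begins 54 mm behind the grasp point. The pads swing forward as they close: fully open they stand 13 mm farther back than shut.
Start: joints at [-1.371, 0.104, 0.097, 1.564, 0, 1.353], TCP at [243.463, -548.416, 248.331] pointing down, gripper open.
Joint ranges: [-2.99, 2.99], [-0.84, 1.86], [-1.1, 1.16], [-1.84, 2.11], [-1.51, 1.56], [-3.14, 3.14]. Speed limits (rad/s): [2.22, 2.22, 2.57, 3.14, 3.14, 3.14].

## Interface

Orientations are given as a unit quaternion [x, y, z, w].
In Python, from rig import arm, viewer gives the robot as it stands (arm), with the cameras (viewer).
- The arm moves only by the shell command python3 jog.py FILE [OPENING] [FORCE], which reads ROWS from the file FILE. ROWS is a JSON list of rows, 1 to 10 of them, each of 4 numbers: dx, dy, dz in mm, then a turn about the tool's z in rad; each row is the pose to reach, as a shift and turn from the pose commanded when the command began, along the tool's axes at that moment; what a row does not reach only later rows make up. A row lasts 1/12 s, in which the tool goes at most 41.7 mm and 0.125 rad, less where a joint would pass 70% of its speed; a pose out of reach is approached as far as the arm can. OPENING is the finger opening in mm, set as the command begins (- or left out keeps the last). The fingers move at their own pace and stop on an object; FORCE is the grip in N (left out, the last holds). Time passes only in rows, so rows that do not move let the fingers close. It prints the time, the measured TCP pose, the force, the opening and the grip force at its end. Input that does not fit is refused with a message, and nothing moves.
- arm.get_state(): the state, without advancing time (a new reading comes with each control period).
- viewer.grab_frame(name): name is "side" or "top"; returns a dict with "image" (400x640x3 uint8, blue, green, red), "depth" (400x640 float32, mm along the optical axis (not along the pixel's ray), 0 where there is no reading), "fx", "fy", "cx", "cy" (pixels), "pose" (4x4, takes a point from camera to world coordinates). Camera axes: x right, y down, z forward; pixel columns grow to the right and rows downward; lengths in mm; the calibration is good to about 2 mm. A picture is of the moment at which its call begins.
- arm.finish_job(): hands the job in; it is judged then, once.
The state is a dict: "t": time; "q": joint angles; "qvel": joint speeds; "joint_torque": joint torques, N m; "position": TCP position; "tcp_rot": TCP orientation; "contact_force": force on the tool from outside, world axes, zero at the start; "torque": the same for the moment, N m; "finger_gap": finger opening in mm; "grip_force": force on a finger pad.
Only numpy, scipy, OpenCV 4.12 (cv2) and the standard library are available. Lean on these libraries where they do the work, as an engineer would, in place of code of your own. Each camera call takes 0.05 s, during which the arm holds its last target. There are 200 camera calls.

## Working session

There is one attempt and no reset: what is moved stays moved. The work goes in short steps, Python scripts to look and compute and a shell command to move; the robot and the scene stay as the last step left them, time stands still between calls to the robot, and variables do not carry over. Pictures are saved under pics/ and viewed, at most 14 in all, crops included, and the job is handed in when it is done.

```bash
ls; mkdir -p pics; python3 - <<'E'
from rig import arm, viewer
import cv2
s=arm.get_state();print(s)
for n in("side","top"):
    f=viewer.grab_frame(n);cv2.imwrite(f"pics/{n}0.png",f["image"]);print(n,f["fx"],f["fy"],f["cx"],f["cy"],f["pose"].round(3).tolist())
E
```

```text
jog.py
pics
rig.py
{'t': 0.0, 'q': array([-1.37068133e+00,  1.04721239e-01,  9.64583000e-02,  1.56390047e+00,
       -4.57684721e-05,  1.35314705e+00]), 'qvel': array([ 4.97126902e-04, -6.21541213e-05, -7.20324313e-04,  9.49848197e-04,
        2.97399073e-06, -5.05513845e-04]), 'joint_torque': array([-5.43098213e-04, -5.56927907e+01,  5.03653550e+01,  1.68985629e-02,
       -8.44144756e-05, -2.21519247e-05]), 'position': array([ 243.39019183, -548.06831443,  247.50343024]), 'tcp_rot': array([ 9.78263101e-01,  2.07366434e-01, -1.68907284e-05, -6.83715142e-04]), 'contact_force': array([-0.52592225,  0.00487439, -0.82217628]), 'torque': array([-0.02261128,  0.01792565, -0.00251938]), 'grip_force': 0.0, 'finger_gap': 85.13471369705258}
side 440.61117301502185 440.61117301502185 322.3563849190815 207.82100363697117 [[-0.97, -0.164, 0.178, 343.672], [-0.242, 0.609, -0.755, 914.046], [0.015, -0.776, -0.63, 849.525], [0.0, 0.0, 0.0, 1.0]]
top 379.9635270933266 379.9635270933266 314.00689165252027 199.9056332445112 [[-0.026, -0.983, 0.183, 386.898], [-1.0, 0.028, 0.006, -57.637], [-0.011, -0.182, -0.983, 1121.847], [0.0, 0.0, 0.0, 1.0]]
```

View pics/top0.png

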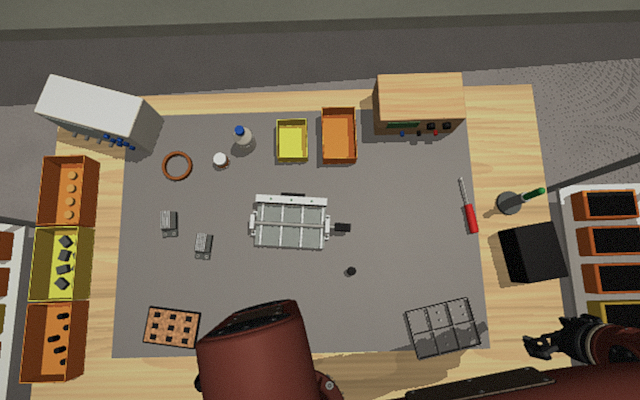

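View pics/side0.png

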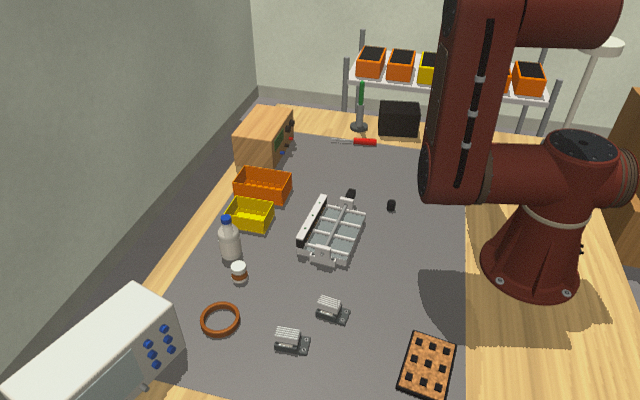

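```bash
cat > h.py <<'E'
import numpy as np, cv2
from rig import arm, viewer
def ray(f,u,v):
    P=f["pose"]; d=P[:3,:3]@np.array([(u-f["cx"])/f["fx"],(v-f["cy"])/f["fy"],1.]); return P[:3,3],d
def onplane(f,u,v,z):
    o,d=ray(f,u,v); return o+d*(z-o[2])/d[2]
def proj(f,p):
    P=f["pose"]; c=P[:3,:3].T@(np.asarray(p,float)-P[:3,3]); return np.array([f["cx"]+f["fx"]*c[0]/c[2],f["cy"]+f["fy"]*c[1]/c[2]])
def tri(f,a,g,b):
    o1,d1=ray(f,*a);o2,d2=ray(g,*b)
    t=np.linalg.lstsq(np.c_[d1,-d2],o2-o1,rcond=None)[0]
    p,q=o1+t[0]*d1,o2+t[1]*d2; return (p+q)/2,np.linalg.norm(p-q)
def cloud(f):
    D=f["depth"];v,u=np.mgrid[:D.shape[0],:D.shape[1]]
    X=np.stack([(u-f["cx"])/f["fx"]*D,(v-f["cy"])/f["fy"]*D,D],-1)
    W=X@f["pose"][:3,:3].T+f["pose"][:3,3]; W[D<=0]=np.nan; return W
def crop(f,x0,y0,x1,y1,s,name):
    cv2.imwrite("pics/"+name,cv2.resize(f["image"][y0:y1,x0:x1],None,fx=s,fy=s,interpolation=cv2.INTER_CUBIC))
E
python3 - <<'E'
from h import *
f=viewer.grab_frame("top");g=viewer.grab_frame("side")
crop(f,150,180,360,285,3.8,"t1.png");crop(g,265,180,405,360,3.3,"s1.png")
W=cloud(f);np.set_printoptions(suppress=True,precision=1,linewidth=200)
print(W[227,340:350]); print(W[200:250:3,290]); print(W[235:255,203])
W=cloud(g);print(W[310,325:335])
E
```

```text
[[ 505.6 -122.1   52.9]
 [ 505.3 -124.8   55. ]
 [ 505.  -127.5   56.7]
 [ 504.3 -129.9   62.6]
 [ 505.3 -133.4   53. ]
 [ 504.9 -136.    55.8]
 [ 505.1 -139.    53.4]
 [ 504.8 -141.7   55.2]
 [ 505.3 -144.9   50.2]
 [ 504.8 -147.4   54.2]]
[[584.3  16.8  67.9]
 [577.7  17.7  56.8]
 [573.   19.5  33.4]
 [564.8  19.9  29.9]
 [555.7  19.9  31.7]
 [546.8  20.   32. ]
 [538.5  20.3  28.9]
 [529.6  20.4  29.6]
 [518.6  19.2  48.3]
 [512.4  20.8  28. ]
 [503.5  20.8  29.6]
 [494.6  20.8  32.1]
 [486.4  21.2  27.3]
 [477.5  21.1  30.7]
 [469.   21.3  30.3]
 [460.3  21.3  32.1]
 [453.6  23.6   1.8]]
[[495.5 270.5  34.8]
 [492.5 270.   36. ]
 [489.6 270.   35.8]
 [486.6 269.2  38.1]
 [483.3 267.7  43. ]
 [480.6 268.1  41.5]
 [477.9 268.8  38.7]
 [474.8 267.7  42.1]
 [472.  267.7  41.8]
 [469.4 268.3  39.7]
 [466.5 268.2  39.8]
 [464.  269.6  34.9]
 [461.3 269.9  33.7]
 [458.4 269.8  33.6]
 [455.  266.9  43. ]
 [452.2 266.7  43.5]
 [451.4 277.    8.8]
 [448.6 277.7   6.2]
 [445.8 278.1   4.7]
 [442.7 277.1   7.7]]
[[481.2 283.5  19.7]
 [478.8 283.7  20.6]
 [476.4 284.   21.8]
 [473.9 284.8  23.7]
 [471.3 285.7  25.6]
 [468.7 286.8  27.8]
 [466.4 286.8  28.5]
 [464.4 285.3  27.3]
 [462.3 284.   26.5]
 [459.5 286.4  30.3]]
```

View pics/t1.png

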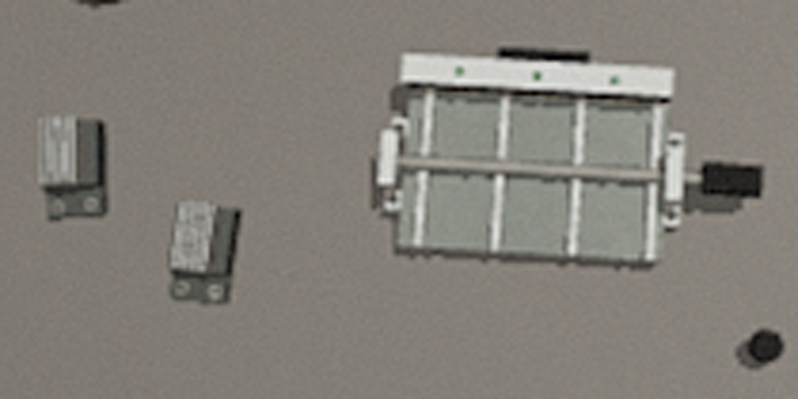

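View pics/s1.png

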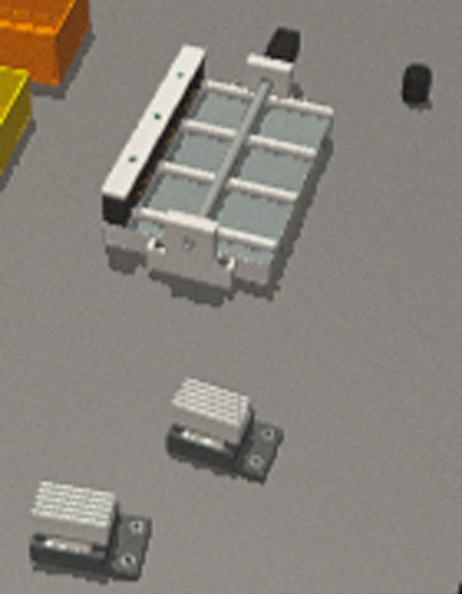

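```bash
python3 - <<'E'
from h import *
np.set_printoptions(suppress=True,precision=1,linewidth=200)
f=viewer.grab_frame("top");g=viewer.grab_frame("side")
def comps(f,box,mk,mina):
    x0,y0,x1,y1=box; s=4
    im=cv2.resize(f["image"][y0:y1,x0:x1],None,fx=s,fy=s,interpolation=cv2.INTER_CUBIC)
    hsv=cv2.cvtColor(im,cv2.COLOR_BGR2HSV); m=mk(hsv).astype(np.uint8)
    n,l,st,c=cv2.connectedComponentsWithStats(m)
    out=[]
    for i in range(1,n):
        if st[i,4]<mina:continue
        cs=cv2.findContours((l==i).astype(np.uint8),0,2)[0]
        cnt=max(cs,key=cv2.contourArea); r=cv2.minAreaRect(cnt)
        px=lambda p:((np.asarray(p)+.5)/s-.5+[x0,y0])
        out.append((st[i,4],px(c[i]),px(cv2.boxPoints(r))))
    return out
T=comps(f,(240,185,365,260),lambda h:h[...,2]>190,60)
print("top white")
for a,c,b in T: print(a,c,onplane(f,*c,64),"\n",b,"\n",np.array([onplane(f,*p,66)[:2] for p in b]))
S=comps(g,(285,185,375,270),lambda h:h[...,2]>190,60)
print("side white")
for a,c,b in S: print(a,c,"\n",b)
for nm,F,B in(("top",f,(240,185,365,260)),("side",g,(285,180,375,270))):
    print(nm,"black")
    for a,c,b in comps(F,B,lambda h:h[...,2]<45,200): print(a,c,onplane(F,*c,56.5),"\n",b)
E
```

```text
top white
6941 [291.  199.3] [587.1  14.3  64. ] 
 [[255.3 200.8]
 [255.7 193.8]
 [326.5 197.8]
 [326.1 204.7]] 
 [[585.2 115.2]
 [605.2 114.1]
 [588.1 -86.3]
 [568.2 -84.6]]
294 [262.  212.1] [552.5  96.5  64. ] 
 [[260.8 219.6]
 [261.8 204.8]
 [263.2 204.9]
 [262.2 219.7]] 
 [[531.1  99.8]
 [573.2  96.8]
 [572.7  92.7]
 [530.7  95.8]]
306 [282.1 213.3] [547.5  39.9  64. ] 
 [[280.9 220.3]
 [281.7 206.1]
 [283.2 206.2]
 [282.4 220.4]] 
 [[527.4  43.4]
 [567.9  40.6]
 [567.5  36.3]
 [527.1  39.1]]
347 [302.1 214.9] [541.3 -16.3  64. ] 
 [[300.8 222.4]
 [301.4 207.1]
 [303.2 207.1]
 [302.7 222.4]] 
 [[520.2 -12.4]
 [563.5 -14.8]
 [563.1 -20. ]
 [519.9 -17.6]]
338 [322.3 215.4] [538.6 -73.1  64. ] 
 [[321.1 223.1]
 [321.9 208.1]
 [323.5 208.1]
 [322.7 223.2]] 
 [[516.5 -68.9]
 [559.1 -72.5]
 [558.7 -77.1]
 [516.2 -73.5]]
715 [251.6 220.9] [528.5 125.8  64. ] 
 [[249.3 227.6]
 [250.4 213.9]
 [254.  214.2]
 [252.9 227.9]] 
 [[509.6 131.9]
 [548.  128.9]
 [546.8 118.7]
 [508.4 121.8]]
745 [327.1 225.1] [510.6 -85.7  64. ] 
 [[325.  231.8]
 [325.5 218.3]
 [329.2 218.4]
 [328.7 232. ]] 
 [[
[... 1593 characters left out ...]
0.7 246.7]
 [329.8 250.2]]
513 [339.4 251.2] 
 [[330.5 250. ]
 [330.9 248.1]
 [348.1 252.4]
 [347.6 254.3]]
72 [310.4 253.4] 
 [[309.  254.4]
 [310.4 251.5]
 [311.8 252.2]
 [310.4 255.1]]
60 [334.6 259.6] 
 [[333.3 260.7]
 [334.7 257.9]
 [335.9 258.5]
 [334.5 261.3]]
top black
572 [292.5 194.2] [603.2  10.2  56.5] 
 [[281.1 194.5]
 [281.2 192.6]
 [304.2 193.9]
 [304.1 195.7]]
1705 [342.  227.1] [ 504.7 -127.4   56.5] 
 [[334.2 230.5]
 [334.7 222.8]
 [349.8 223.8]
 [349.3 231.4]]
side black
338 [350.4 194.7] [ 502.2 -117.8   56.5] 
 [[345.1 195.9]
 [348.7 188.7]
 [355.9 192.3]
 [352.3 199.5]]
2013 [309.6 228.8] [579.3  59.9  56.5] 
 [[293.7 244.6]
 [319.9 196.7]
 [327.8 201.1]
 [301.5 248.9]]
```

```bash
cat >> h.py <<'E'
TH=-0.0847; CX=np.array([np.cos(TH),np.sin(TH)]); CY=np.array([-np.sin(TH),np.cos(TH)]); BA=np.array([519.5,20.0])
def car(x,y):  # carrier coords (mm) -> world xy
    return BA+(x+7.5)*CX+y*CY
def tocar(p): d=np.asarray(p)[:2]-BA; return np.array([d@CX-7.5,d@CY])
def to(x,y,z,phi=None):
    s=arm.get_state(); from scipy.spatial.transform import Rotation as R
    M=R.from_quat(s["tcp_rot"]).as_matrix(); d=M.T@(np.array([x,y,z])-s["position"]); a=np.arctan2(M[1,0],M[0,0])
    t=0 if phi is None else -((phi-a+np.pi)%(2*np.pi)-np.pi)
    print("t",round(s["t"],2),"delta",d.round(1),"turn",round(t,4),"phi",round(a,4))
def sinks(f,zlo=27,boxes=None):
    W=cloud(f); z=cv2.medianBlur(np.nan_to_num(W[...,2]).astype(np.float32),3)
    m=((z>zlo)&(z<60)).astype(np.uint8); n,l,st,c=cv2.connectedComponentsWithStats(m); out=[]
    for i in range(1,n):
        w=np.nanmedian(W[l==i],0)
        if 30<st[i,4]<1500 and 330<w[0]<760 and -560<w[1]<560:
            r=cv2.minAreaRect(np.argwhere(l==i)[:,::-1].astype(np.float32)); out.append((c[i],st[i,4],w,r))
    return out
E
python3 - <<'E'
from h import *
np.set_printoptions(suppress=True,precision=1,linewidth=200)
f=viewer.grab_frame("top");g=viewer.grab_frame("side")
for n,a,b in(("bar",(291,199.3),(310.9,216.5)),("lugR",(327.1,225.1),(346,198.6)),("lugLrear",(250.4+1.8,214.1),(307.8,241.5)),("handle",(342,227.1),(350.4,194.7))): print(n,*tri(f,a,g,b))
for F in(f,g):
    print("--")
    for c,a,w,r in sinks(F):
        p=cv2.boxPoints(r); q=np.array([onplane(F,*k,42)[:2] for k in p]); print(c,a,w,onplane(F,*c,42),q.tolist() and q.round(0).tolist(),tocar(w))
s=np.nan_to_num(cloud(f));crop(f,160,205,215,262,10,"m.png")
print("capacitor",onplane(f,351,271,30),"driver",onplane(f,474,225,15),onplane(f,462,180,5))
E
```

```text
bar [587.7  14.4  61. ] 0.3621849382960909
lugR [510.  -85.7  64.5] 1.221490451195254
lugLrear [556.5 124.3  71.2] 19.64395548447423
handle [ 504.8 -128.1   48.6] 1.7814180309624827
--
[247.8 145.6] 78 [753.9 138.6  46.1] [757.3 141.6  42. ] [[767.0, 177.0], [784.0, 122.0], [754.0, 113.0], [736.0, 167.0]] [216. 138.]
[220.2 158.5] 148 [719.1 222.9  44.5] [719.8 223.4  42. ] [[722.0, 251.0], [748.0, 226.0], [718.0, 197.0], [692.0, 222.0]] [174.2 219.1]
[166.  218.9] 181 [544.4 377.4  39.7] [544.2 376.2  42. ] [[570.0, 392.0], [570.0, 363.0], [520.0, 361.0], [521.0, 390.0]] [-12.9 358.3]
[341.2 226.5] 148 [ 507.7 -125.2   54.6] [ 508.3 -126.3   42. ] [[500.0, -93.0], [523.0, -95.0], [517.0, -153.0], [494.0, -151.0]] [  -7.  -145.7]
[201.6 241.4] 176 [477.7 272.7  39.7] [476.5 271.7  42. ] [[454.0, 289.0], [504.0, 284.0], [499.0, 255.0], [449.0, 260.0]] [-70.5 248.2]
[351.7 270.5] 49 [ 385.2 -152.4   30.1] [ 384.2 -150.7   42. ] [[394.0, -141.0], [393.0, -160.0], [374.0, -159.0], [375.0, -140.0]] [-126.7 -183.1]
--
[350.7 193.3] 83 [ 502.6 -129.2   55.1] [ 505.6 -144.    42. ] [[520.0, -124.0], [520.0, -173.0], [492.0, -166.0], [493.0, -118.0]] [ -11.8 -150.1]
[391.3 201.5] 35 [ 381.8 -151.5   29.9] [ 381.2 -135.9   42. ] [[393.0, -127.0], [391.0, -150.0], [370.0, -144.0], [371.0, -121.0]] [-130.2 -182.5]
[238.2 267.2] 198 [716.4 229.6  44.8] [717.  227.8  42. ] [[744.0, 209.0], [708.0, 200.0], [689.0, 247.0], [724.0, 256.0]] [171.  225.5]
[328.7 303.1] 279 [474.6 278.7  40.5] [474.  279.4  42. ] [[501.0, 294.0], [501.0, 258.0], [447.0, 265.0], [449.0, 301.0]] [-74.1 254. ]
[287.1 334. ] 317 [541.4 382.3  40.4] [541.1 382.9  42. ] [[565.0, 400.0], [570.0, 366.0], [517.0, 365.0], [513.0, 399.0]] [-16.4 362.8]
capacitor [ 382.8 -149.7   30. ] driver [ 504.9 -514.6   15. ] [ 642.5 -496.8    5. ]
```

View pics/m.png

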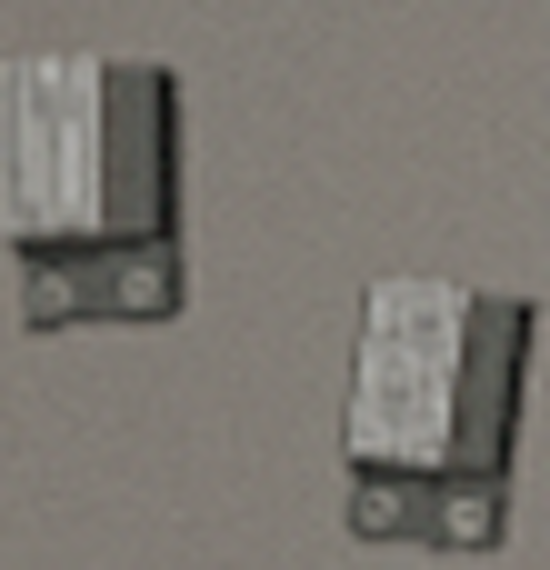

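```bash
python3 -c "
from h import *
p=car(-7.5,-148);print(p);to(*p,150,1.4861)"
```

```text
[ 506.97938321 -127.46943465]
t 0.4 delta [ 411.6 -277.7   98.3] turn -1.0683 phi 0.4178
```

```bash
echo '[[200,-140,0,-0.5],[411.6,-277.7,60,-1.068],[411.6,-277.7,98,-1.068],[411.6,-277.7,98,-1.068],[411.6,-277.7,98,-1.068],[411.6,-277.7,98,-1.068],[411.6,-277.7,98,-1.068],[411.6,-277.7,98,-1.068],[411.6,-277.7,98,-1.068],[411.6,-277.7,98,-1.068]]' > next.json && python3 jog.py next.json 60; python3 -c "
from h import *
p=car(-7.5,-148);to(*p,150,1.4861)"
```

```text
t: 1.23
position: [460.8, -200.5, 169.9]
tcp_rot: [0.735, 0.678, 0.0, 0.0]
contact_force: [0.5, -0.4, -0.5]
finger_gap: 60.2
grip_force: 0.0
t 1.23 delta [76.5 40.2 19.9] turn 0.0042 phi 1.4903
```

```bash
echo '[[38,20,20,0],[74,38,20,0.004],[74,38,20,0.004],[74,38,20,0.004]]' > next.json && python3 jog.py next.json 50; python3 -c "
from h import *
p=car(-7.5,-148);to(*p,43.5,1.4861)"
```

```text
t: 1.57
position: [504.8, -129.6, 149.7]
tcp_rot: [0.736, 0.676, -0.0, -0.0]
contact_force: [-0.1, -0.1, -0.3]
finger_gap: 50.2
grip_force: 0.0
t 1.57 delta [  2.3   2.1 106.2] turn -0.0002 phi 1.4859
```

```bash
echo '[[2,2,35,0],[2,2,70,0],[2,2,90,0],[2,2,106,0],[2,2,106,0],[2,2,106,0]]' > next.json && python3 jog.py next.json 50; echo '[[0,0,0,0],[0,0,0,0],[0,0,0,0],[0,0,0,0],[0,0,0,0],[0,0,0,0],[0,0,0,0],[0,0,0,0]]' > next.json && python3 jog.py next.json 10 60;python3 -c "
from h import *
print(tocar(arm.get_state()['position']))"
```

```text
t: 2.07
position: [505.6, -130.9, 44.0]
tcp_rot: [0.738, 0.674, -0.0, -0.0]
contact_force: [-0.4, 0.6, -0.2]
finger_gap: 49.8
grip_force: 0.0
t: 2.73
position: [506.8, -130.9, 45.9]
tcp_rot: [0.738, 0.675, -0.0, 0.001]
contact_force: [-5.3, -2.6, 7.6]
finger_gap: 21.0
grip_force: 58.6
[  -7.39219651 -151.43634085]
```

```bash
echo '[[-8,0,0,0],[-18,0,0,0],[-30,0,0,0],[-45,0,0,0],[-60,0,0,0],[-75,0,0,0],[-90,0,0,0],[-105,0,0,0],[-120,0,0,0],[-120,0,0,0]]' > next.json && python3 jog.py next.json; echo '[[-15,0,0,0],[-30,0,0,0],[-45,0,0,0],[-60,0,0,0],[-75,0,0,0],[-90,0,0,0],[-105,0,0,0],[-120,0,0,0],[-140,0,0,0],[-140,0,0,0]]' > next.json && python3 jog.py next.json;python3 - <<'E'
from h import *
print(tocar(arm.get_state()['position']))
f=viewer.grab_frame("top");g=viewer.grab_frame("side")
cv2.imwrite("pics/pull.png",np.vstack([f["image"][180:300,150:550],g["image"][100:300,240:640]]))
E
```

```text
t: 3.57
position: [495.6, -253.0, 44.4]
tcp_rot: [0.739, 0.674, -0.0, 0.001]
contact_force: [-0.7, -1.6, 1.6]
finger_gap: 21.0
grip_force: 58.5
t: 4.4
position: [482.4, -393.2, 44.0]
tcp_rot: [0.739, 0.674, -0.001, 0.001]
contact_force: [0.4, -1.0, -0.1]
finger_gap: 21.1
grip_force: 58.7
[  -9.49772813 -414.82436565]
```

View pics/pull.png

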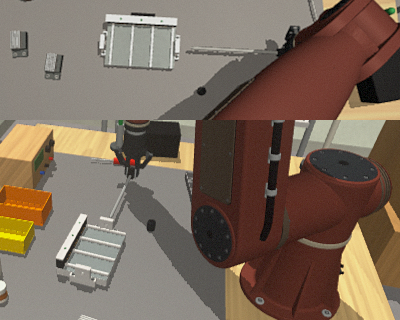

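```bash
echo '[[0,0,8,0],[0,0,16,0],[0,0,22,0],[0,0,25,0],[0,0,25,0],[0,0,25,0]]' > next.json && python3 jog.py next.json; echo '[[0,0,0,0],[0,0,0,0],[0,0,0,0],[0,0,0,0],[0,0,0,0],[0,0,0,0]]' > next.json && python3 jog.py next.json 45;echo '[[0,0,-20,0],[0,0,-60,0],[0,0,-100,0],[0,0,-140,0],[0,0,-140,0]]' > next.json && python3 jog.py next.json;python3 - <<'E'
from h import *
to(543,378.5,180,np.pi+.04)
E
```

```text
t: 5.0
position: [483.2, -388.5, 18.7]
tcp_rot: [0.738, 0.675, -0.0, -0.0]
contact_force: [-0.1, 0.5, -1.3]
finger_gap: 21.0
grip_force: 58.7
t: 5.5
position: [483.3, -389.1, 19.2]
tcp_rot: [0.738, 0.675, -0.0, 0.0]
contact_force: [-0.1, -0.3, 1.0]
finger_gap: 45.1
grip_force: 0.0
t: 5.92
position: [485.7, -391.9, 168.6]
tcp_rot: [0.738, 0.675, -0.0, 0.006]
contact_force: [0.6, -1.2, 2.0]
finger_gap: 44.7
grip_force: 0.0
t 5.92 delta [772.3 -11.2 -18.3] turn -1.6997 phi 1.4819
```

```bash
python3 -c "
from h import *
to(475.5,275.3,140,np.pi-.08)"
echo '[[35,0,-15,-0.1],[380,0,-15,-1.2],[380,0,-15,-1.2],[380,0,-15,-1.2],[380,0,-15,-1.2],[380,0,-15,-1.2],[380,0,-15,-1.2],[380,0,-15,-1.2],[380,0,-15,-1.2],[380,0,-15,-1.2]]' > next.json && python3 jog.py next.json 60;python3 -c "
from h import *
to(475.5,275.3,140,np.pi-.08)"
```

```text
t 5.92 delta [663.9 -69.6  22.2] turn -1.5797 phi 1.4819
t: 6.75
position: [516.8, -5.7, 174.1]
tcp_rot: [0.223, 0.975, 0.001, 0.0]
contact_force: [-0.4, -0.1, 0.3]
finger_gap: 59.9
grip_force: 0.0
t 6.75 delta [159.3 235.   34.5] turn -0.3697 phi 2.6919
```

```bash
echo '[[20,30,0,-0.1],[159,235,20,-0.37],[159,235,20,-0.37],[159,235,34,-0.37],[159,235,34,-0.37],[159,235,34,-0.37],[159,235,34,-0.37],[159,235,34,-0.37],[159,235,34,-0.37],[159,235,34,-0.37]]' > next.json && python3 jog.py next.json 55;python3 - <<'E'
from h import *
np.set_printoptions(suppress=True,precision=1)
to(475.5,275.3,40.5,np.pi-.08)
g=viewer.grab_frame("side");f=viewer.grab_frame("top")
for F in(g,f):
  for c,a,w,r in sinks(F): print(c,a,w)
cv2.imwrite("pics/b.png",np.hstack([cv2.resize(g["image"][220:370,250:400],None,fx=2.6,fy=2.6),cv2.resize(f["image"][180:330,130:280],None,fx=2.6,fy=2.6)]))
E
```

```text
t: 7.58
position: [478.7, 270.6, 139.9]
tcp_rot: [0.044, 0.999, -0.0, -0.0]
contact_force: [-0.6, -0.1, 0.7]
finger_gap: 54.7
grip_force: 0.0
t 7.58 delta [ 3.6  4.4 99.4] turn -0.009 phi 3.0526
[391.5 201.4] 37 [ 381.1 -149.7   30.5]
[351.7 232.7] 561 [470.4  10.5  31.2]
[308.2 243.8] 345 [576.1 103.7  34. ]
[238.2 267.2] 196 [716.6 229.1  44.4]
[328.6 303.1] 278 [474.9 278.2  40. ]
[287. 334.] 319 [541.8 382.7  40.2]
[248.1 145.6] 76 [753.7 139.   43.1]
[220.2 158.6] 149 [718.8 223.2  44. ]
[200.7 246.2] 79 [463.9 275.1  39.2]
[351.9 270.5] 57 [ 385.2 -152.6   29.4]
```

View pics/b.png

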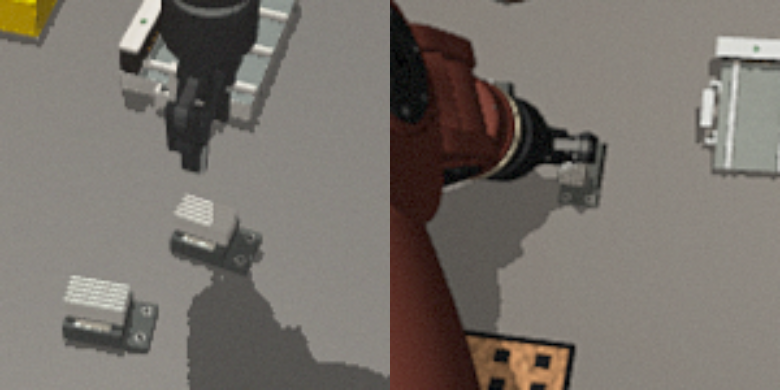

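```bash
echo '[[3.6,4.4,30,-0.009],[3.6,4.4,60,-0.009],[3.6,4.4,85,-0.009],[3.6,4.4,97,-0.009],[3.6,4.4,99,-0.009],[3.6,4.4,99,-0.009],[3.6,4.4,99,-0.009]]' > next.json && python3 jog.py next.json 55; echo '[[0,0,0,0],[0,0,0,0],[0,0,0,0],[0,0,0,0],[0,0,0,0],[0,0,0,0],[0,0,0,0]]' > next.json && python3 jog.py next.json 15 60;echo '[[0,0,-10,0],[0,0,-20,0],[0,0,-20,0]]' > next.json && python3 jog.py next.json; python3 - <<'E'
from h import *
np.set_printoptions(suppress=True,precision=1)
g=viewer.grab_frame("side")
crop(g,285,250,385,350,5,"g1.png")
p=car(10,-62);to(*p,150,np.pi+TH)
E
```

```text
t: 8.27
position: [476.9, 275.2, 42.8]
tcp_rot: [0.041, 0.999, 0.0, 0.001]
contact_force: [0.2, 0.3, 0.1]
finger_gap: 54.8
grip_force: 0.0
t: 8.85
position: [476.8, 275.7, 42.7]
tcp_rot: [0.04, 0.999, 0.0, 0.001]
contact_force: [-0.4, -1.1, 4.8]
finger_gap: 22.3
grip_force: 59.7
t: 9.1
position: [476.9, 275.8, 63.8]
tcp_rot: [0.04, 0.999, 0.0, 0.001]
contact_force: [0.4, -0.9, 0.1]
finger_gap: 22.7
grip_force: 58.6
t 9.15 delta [ -80.8 -313.4  -87.3] turn 0.004 phi 3.0609
```

View pics/g1.png

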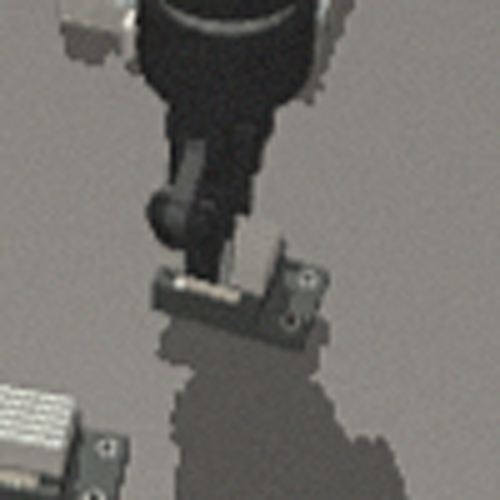

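```bash
echo '[[0,0,-40,0],[0,0,-80,0],[-20,-40,-87,0],[-40,-80,-87,0],[-60,-120,-87,0],[-80,-160,-87,0],[-81,-200,-87,0],[-81,-240,-87,0.004],[-81,-280,-87,0.004],[-81,-313,-87,0.004]]' > next.json && python3 jog.py next.json; echo '[[0,0,0,0],[0,0,0,0]]' > next.json && python3 jog.py next.json;python3 - <<'E'
from h import *
p=car(10,-62);to(*p,85,np.pi+TH)
E
```

```text
t: 9.98
position: [530.6, -45.2, 147.8]
tcp_rot: [0.042, 0.999, -0.0, -0.0]
contact_force: [2.0, 0.4, -1.7]
finger_gap: 22.7
grip_force: 59.2
t: 10.15
position: [530.8, -45.2, 147.8]
tcp_rot: [0.044, 0.999, 0.0, -0.0]
contact_force: [-0.9, 0.8, -1.7]
finger_gap: 22.2
grip_force: 59.2
t 10.15 delta [-0.7  2.  62.8] turn -0.004 phi 3.0529
```

```bash
echo '[[0,2,25,-0.004],[0,2,50,-0.004],[0,2,60,-0.004],[0,2,63,-0.004],[0,2,63,-0.004]]' > next.json && python3 jog.py next.json; echo '[[0,0,4,0],[0,0,8,0],[0,0,10,0],[0,0,12,0],[0,0,12,0]]' > next.json && python3 jog.py next.json; python3 - <<'E'
from h import *
g=viewer.grab_frame("side");f=viewer.grab_frame("top")
cv2.imwrite("pics/b3.png",np.vstack([cv2.resize(g["image"][180:270,285:405],None,fx=4,fy=4),cv2.resize(f["image"][185:245,240:360],None,fx=4,fy=4)]))
print(tocar(arm.get_state()["position"]))
E
```

```text
t: 10.57
position: [530.8, -40.2, 84.6]
tcp_rot: [0.04, 0.999, 0.0, -0.001]
contact_force: [0.7, -0.9, -1.3]
finger_gap: 22.7
grip_force: 59.2
t: 10.98
position: [531.2, -41.2, 72.9]
tcp_rot: [0.04, 0.999, -0.0, -0.0]
contact_force: [-0.6, -0.1, -1.0]
finger_gap: 22.9
grip_force: 59.3
[  9.46647701 -60.00785083]
```

View pics/b3.png

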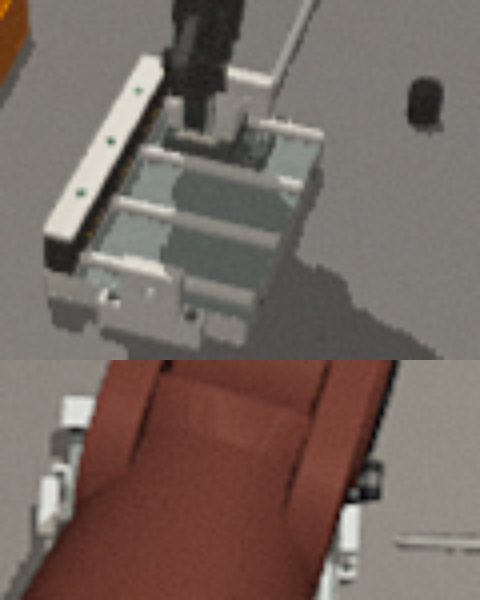

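```bash
echo '[[0,0,1,0],[0,0,1.5,0],[0,0,1.5,0]]' > next.json && python3 jog.py next.json;echo '[[0,0,1,0],[0,0,1,0],[0,0,1,0]]' > next.json && python3 jog.py next.json
```

```text
t: 11.33
position: [531.5, -41.3, 72.7]
tcp_rot: [0.04, 0.999, -0.0, 0.0]
contact_force: [-4.1, 0.8, 7.5]
finger_gap: 22.6
grip_force: 60.4
t: 11.58
position: [531.5, -41.3, 72.6]
tcp_rot: [0.04, 0.999, -0.0, 0.0]
contact_force: [-8.2, 1.9, 15.8]
finger_gap: 22.5
grip_force: 61.4
```

```bash
echo '[[0,0,-1.7,0],[-3,0,-1.7,0],[-6,0,-1.7,0],[-9,0,-1.7,0],[-11,0,-1.7,0],[-12,0,-1.7,0],[-12,0,-1.7,0]]' > next.json && python3 jog.py next.json;echo '[[-1,0,0,0],[-2,0,0,0],[-3,0,0,0],[-3,0,0,0]]' > next.json && python3 jog.py next.json; python3 -c "
from h import *
print(tocar(arm.get_state()['position']))"
```

```text
t: 12.17
position: [543.4, -42.3, 72.7]
tcp_rot: [0.04, 0.999, -0.0, -0.0]
contact_force: [-4.0, -0.5, 6.7]
finger_gap: 22.6
grip_force: 60.3
t: 12.5
position: [546.3, -42.5, 72.7]
tcp_rot: [0.04, 0.999, -0.0, -0.0]
contact_force: [-4.9, 0.4, 7.1]
finger_gap: 22.8
grip_force: 60.3
[ 24.48872977 -60.0066101 ]
```

```bash
echo '[[-1,0,0,0],[-1.5,0,0,0],[-1.5,0,0,0]]' > next.json && python3 jog.py next.json;echo '[[-1,0,0,0],[-1.5,0,0,0],[-1.5,0,0,0]]' > next.json && python3 jog.py next.json; python3 -c "
from h import *
print(tocar(arm.get_state()['position']))"
```

```text
t: 12.75
position: [547.0, -42.6, 72.8]
tcp_rot: [0.04, 0.999, -0.0, -0.001]
contact_force: [-9.6, -0.2, 10.6]
finger_gap: 22.5
grip_force: 60.8
t: 13.0
position: [547.1, -42.6, 72.7]
tcp_rot: [0.04, 0.999, -0.0, -0.003]
contact_force: [-18.1, 0.2, 17.4]
finger_gap: 22.4
grip_force: 61.5
[ 25.31190385 -60.00981953]
```

```bash
echo '[[1.2,0.5,-0.5,0],[1.2,1,-0.5,0],[1.2,1.5,-0.5,0],[1.2,2,-0.5,0],[1.2,2,-0.5,0]]' > next.json && python3 jog.py next.json; echo '[[0,0.5,0,0],[0,1,0,0],[0,1,0,0]]' > next.json && python3 jog.py next.json; python3 -c "
from h import *
print(tocar(arm.get_state()['position']))"
```

```text
t: 13.42
position: [547.0, -42.1, 72.8]
tcp_rot: [0.041, 0.999, -0.002, -0.002]
contact_force: [-11.3, -8.3, 7.0]
finger_gap: 22.5
grip_force: 60.4
t: 13.67
position: [547.1, -41.7, 72.9]
tcp_rot: [0.041, 0.999, -0.003, -0.002]
contact_force: [-10.6, -10.9, 7.2]
finger_gap: 22.5
grip_force: 60.2
[ 25.25122781 -59.15248572]
```

```bash
echo '[[0,1,0,0],[0,1.5,0,0],[0,1.5,0,0]]' > next.json && python3 jog.py next.json; echo '[[0,0.5,0,0],[0,1,0,0],[0,1,0,0]]' > next.json && python3 jog.py next.json; python3 -c "
from h import *
print(tocar(arm.get_state()['position']))"
```

```text
t: 13.92
position: [547.2, -41.4, 73.0]
tcp_rot: [0.041, 0.999, -0.004, -0.002]
contact_force: [-11.9, -16.9, 6.9]
finger_gap: 22.6
grip_force: 60.0
t: 14.17
position: [547.6, -40.7, 73.0]
tcp_rot: [0.041, 0.999, -0.004, -0.001]
contact_force: [-10.8, -18.8, 5.7]
finger_gap: 22.8
grip_force: 60.0
[ 25.62660204 -58.14516383]
```

```bash
echo '[[0.6,0,-1,0],[0.6,0,-1,0],[0.6,0,-1,0]]' > next.json && python3 jog.py next.json; echo '[[0,0.5,0,0],[0,1,0,0],[0,1,0,0]]' > next.json && python3 jog.py next.json; python3 -c "
from h import *
print(tocar(arm.get_state()['position']))
g=viewer.grab_frame('side');crop(g,310,185,370,230,10,'c1.png')"
```

```text
t: 14.42
position: [547.5, -40.7, 73.3]
tcp_rot: [0.041, 0.999, -0.004, -0.001]
contact_force: [-4.0, -18.4, -5.5]
finger_gap: 22.5
grip_force: 60.1
t: 14.67
position: [547.6, -40.5, 73.4]
tcp_rot: [0.042, 0.999, -0.005, -0.001]
contact_force: [-4.8, -22.7, -4.0]
finger_gap: 22.4
grip_force: 60.1
[ 25.57318448 -57.91358386]
```

View pics/c1.png

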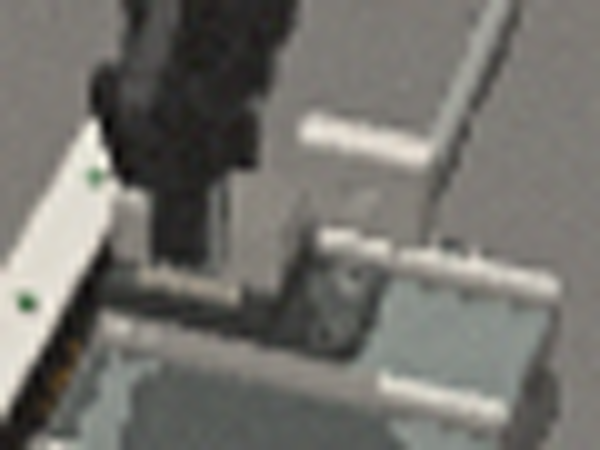

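```bash
echo '[[-0.5,-1.5,0.8,0],[-0.5,-2.3,0.8,0],[-0.5,-2.3,0.8,0]]' > next.json && python3 jog.py next.json; echo '[[0,0,0,0],[0,0,0,0],[0,0,0,0]]' > next.json && python3 jog.py next.json 34; echo '[[0,0,-5,0],[0,0,-20,0],[0,0,-50,0],[0,0,-75,0],[0,0,-75,0]]' > next.json && python3 jog.py next.json;python3 -c "
from h import *
to(543,378.5,150,np.pi+.04)"
```

```text
t: 14.97
position: [547.6, -40.9, 73.0]
tcp_rot: [0.041, 0.999, -0.003, -0.001]
contact_force: [-8.0, -11.7, 5.0]
finger_gap: 22.6
grip_force: 61.1
t: 15.22
position: [548.5, -38.2, 72.8]
tcp_rot: [0.04, 0.999, 0.0, 0.0]
contact_force: [-0.0, 0.4, -0.0]
finger_gap: 34.2
grip_force: 0.0
t: 15.63
position: [550.9, -38.9, 153.9]
tcp_rot: [0.04, 0.999, -0.001, 0.004]
contact_force: [0.9, -0.1, 0.8]
finger_gap: 34.1
grip_force: 0.0
t 15.63 delta [ 41.4 415.4   2.9] turn -0.1205 phi 3.0611
```

```bash
echo '[[4,40,0,-0.01],[41,415,0,-0.12],[41,415,0,-0.12],[41,415,0,-0.12],[41,415,0,-0.12],[41,415,0,-0.12],[41,415,0,-0.12],[41,415,0,-0.12],[41,415,0,-0.12],[41,415,0,-0.12]]' > next.json && python3 jog.py next.json 55; python3 - <<'E'
from h import *
np.set_printoptions(suppress=True,precision=1)
to(543,378.5,42,np.pi+.04)
g=viewer.grab_frame("side");f=viewer.grab_frame("top")
for F in(g,f):
  for c,a,w,r in sinks(F): print(c,a,w,tocar(w))
cv2.imwrite("pics/c2.png",np.hstack([cv2.resize(g["image"][180:260,280:380],None,fx=4,fy=4),cv2.resize(f["image"][185:265,245:345],None,fx=4,fy=4)]))
E
```

```text
t: 16.47
position: [540.4, 379.3, 147.9]
tcp_rot: [-0.02, 1.0, 0.0, 0.0]
contact_force: [1.7, 0.2, 0.7]
finger_gap: 55.2
grip_force: 0.0
t 16.47 delta [ -2.6  -0.9 105.9] turn -0.0004 phi -3.102
[391.3 201.5] 37 [ 381.9 -151.8   29.9] [-130.1 -182.8]
[238.2 267.2] 196 [717.1 229.3  44.4] [171.7 225.3]
[287.1 334. ] 318 [541.7 382.   40.4] [-16.  362.6]
[248.  145.7] 79 [753.3 138.1  43.2] [215.5 137.5]
[220.2 158.5] 148 [719.1 223.1  44.5] [174.2 219.3]
[166.4 219.4] 165 [541.4 375.1  39.6] [-15.8 355.6]
[351.8 270.5] 55 [ 385.2 -152.5   29.9] [-126.7 -183.2]
```

View pics/c2.png

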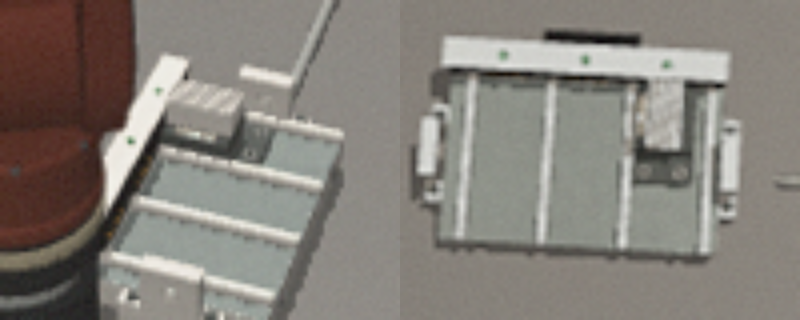

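```bash
echo '[[-2,-1,30,0],[-2,-1,60,0],[-2,-1,90,0],[-2,-1,102,0],[-2,-1,105,0],[-2,-1,105,0],[-2,-1,105,0]]' > next.json && python3 jog.py next.json 55; echo '[[0,0,0,0],[0,0,0,0],[0,0,0,0],[0,0,0,0],[0,0,0,0],[0,0,0,0],[0,0,0,0]]' > next.json && python3 jog.py next.json 15 60;echo '[[0,0,-20,0],[0,0,-50,0],[0,0,-90,0],[0,0,-107,0],[0,0,-107,0]]' > next.json && python3 jog.py next.json; python3 - <<'E'
from h import *
p=car(10,56);to(*p,150,np.pi+TH)
E
```

```text
t: 17.15
position: [544.0, 376.2, 44.9]
tcp_rot: [-0.02, 1.0, 0.0, 0.001]
contact_force: [0.5, -0.6, 0.6]
finger_gap: 55.3
grip_force: 0.0
t: 17.73
position: [544.1, 376.5, 45.0]
tcp_rot: [-0.02, 1.0, 0.001, 0.001]
contact_force: [-0.5, 0.0, 6.8]
finger_gap: 22.7
grip_force: 60.0
t: 18.15
position: [545.4, 377.0, 156.1]
tcp_rot: [-0.02, 1.0, 0.002, 0.004]
contact_force: [0.7, 0.5, -0.6]
finger_gap: 22.5
grip_force: 59.6
t 18.15 delta [  15.6 -302.3    5.1] turn 0.1239 phi -3.1024
```

```bash
echo '[[2,-35,5,0.02],[5,-75,5,0.05],[8,-115,5,0.08],[11,-155,5,0.124],[13,-195,5,0.124],[15,-235,5,0.124],[15.6,-275,5,0.124],[15.6,-302,5,0.124],[15.6,-302,5,0.124],[15.6,-302,5,0.124]]' > next.json && python3 jog.py next.json; python3 - <<'E'
from h import *
p=car(10,56);to(*p,79,np.pi+TH)
g=viewer.grab_frame("side");crop(g,280,190,400,290,6,"c3.png")
E
```

```text
t: 18.98
position: [538.7, 72.1, 143.8]
tcp_rot: [0.044, 0.999, 0.0, -0.001]
contact_force: [-0.2, 0.2, -2.9]
finger_gap: 22.5
grip_force: 60.0
t 18.98 delta [-2.9  2.5 64.8] turn -0.0031 phi 3.0538
```

View pics/c3.png

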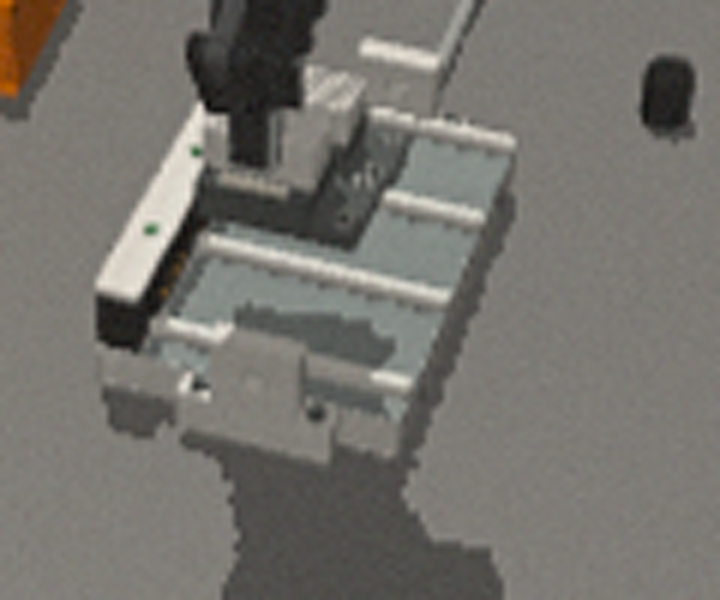

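```bash
echo '[[-1,2,25,-0.003],[-1,2,50,-0.003],[-1,2,61,-0.003],[-1,2,64,-0.003],[-1,2,64,-0.003]]' > next.json && python3 jog.py next.json; echo '[[0,0,2,0],[0,0,3,0],[0,0,3,0],[0,0,3,0]]' > next.json && python3 jog.py next.json; python3 -c "
from h import *
print(tocar(arm.get_state()['position']))"
```

```text
t: 19.45
position: [539.9, 75.8, 81.7]
tcp_rot: [0.04, 0.999, -0.001, -0.0]
contact_force: [-4.0, -3.3, 6.9]
finger_gap: 22.2
grip_force: 62.3
t: 19.78
position: [540.4, 75.7, 81.3]
tcp_rot: [0.04, 0.999, -0.001, 0.0]
contact_force: [-15.0, -4.6, 28.1]
finger_gap: 22.2
grip_force: 65.6
[ 8.61839435 57.27642761]
```

```bash
echo '[[0,0,-8,0],[0,-2.5,-8,0],[0,-4.5,-8,0],[0,-4.5,-8,0],[0,-4.5,-8,0]]' > next.json && python3 jog.py next.json; echo '[[0,0,4,0],[0,0,7,0],[0,0,9,0],[0,0,10,0],[0,0,10,0],[0,0,10,0]]' > next.json && python3 jog.py next.json; python3 -c "
from h import *
print(tocar(arm.get_state()['position']))"
```

```text
t: 20.2
position: [539.5, 71.1, 85.1]
tcp_rot: [0.041, 0.999, 0.0, -0.001]
contact_force: [1.0, 0.4, -2.0]
finger_gap: 22.7
grip_force: 61.2
t: 20.7
position: [540.0, 70.9, 75.9]
tcp_rot: [0.041, 0.999, -0.0, 0.0]
contact_force: [-0.6, -0.2, -2.7]
finger_gap: 21.9
grip_force: 61.1
[ 8.62314929 52.49413955]
```

Below rib level now; touch the deck, then push back.

```bash
echo '[[0,0,1,0],[0,0,1.8,0],[0,0,1.8,0],[0,0,1.8,0]]' > next.json && python3 jog.py next.json; echo '[[-3,0,0,0],[-6,0,0,0],[-9,0,0,0],[-12,0,0,0],[-14,0,0,0],[-14.5,0,0,0],[-14.5,0,0,0]]' > next.json && python3 jog.py next.json; python3 -c "
from h import *
print(tocar(arm.get_state()['position']))"
```

```text
t: 21.03
position: [540.3, 71.0, 75.1]
tcp_rot: [0.041, 0.999, -0.0, 0.0]
contact_force: [-3.4, 1.4, 5.3]
finger_gap: 22.3
grip_force: 62.0
t: 21.62
position: [554.4, 69.9, 75.1]
tcp_rot: [0.041, 0.999, -0.0, -0.0]
contact_force: [-5.3, 1.3, 6.8]
finger_gap: 22.3
grip_force: 62.3
[23.09971121 52.64357654]
```

```bash
echo '[[-1,0,0,0],[-2,0,0,0],[-2,0,0,0]]' > next.json && python3 jog.py next.json;echo '[[-1,0,0,0],[-2,0,0,0],[-2,0,0,0]]' > next.json && python3 jog.py next.json; python3 -c "
from h import *
print(tocar(arm.get_state()['position']))"
```

```text
t: 21.87
position: [556.3, 69.7, 75.1]
tcp_rot: [0.041, 0.999, -0.0, -0.0]
contact_force: [-6.4, 1.7, 8.0]
finger_gap: 22.4
grip_force: 62.3
t: 22.12
position: [556.5, 69.8, 75.0]
tcp_rot: [0.041, 0.999, -0.0, -0.002]
contact_force: [-16.2, 1.7, 15.0]
finger_gap: 22.4
grip_force: 63.3
[25.13504298 52.70741808]
```

Back stop reached at 25.1. Now to the left.

```bash
echo '[[1,1,-0.7,0],[1,2,-0.7,0],[1,3,-0.7,0],[1,4,-0.7,0],[1,4,-0.7,0]]' > next.json && python3 jog.py next.json; echo '[[0,1,0,0],[0,2,0,0],[0,2,0,0]]' > next.json && python3 jog.py next.json; python3 -c "
from h import *
print(tocar(arm.get_state()['position']))"
```

```text
t: 22.53
position: [556.6, 72.1, 75.0]
tcp_rot: [0.041, 0.999, -0.002, -0.001]
contact_force: [-9.1, -6.6, 5.2]
finger_gap: 22.2
grip_force: 61.9
t: 22.78
position: [556.8, 73.6, 75.0]
tcp_rot: [0.042, 0.999, -0.002, -0.001]
contact_force: [-9.4, -9.1, 5.3]
finger_gap: 22.7
grip_force: 61.8
[25.09979633 56.55670756]
```

```bash
for i in 1 2; do echo '[[0,0.7,0,0],[0,1.3,0,0],[0,1.3,0,0]]' > next.json && python3 jog.py next.json|egrep 'pos|contact'; done; echo '[[0,0.5,0,0],[0,1,0,0],[0,1,0,0]]' > next.json && python3 jog.py next.json|egrep 'pos|contact'; python3 -c "
from h import *
print(tocar(arm.get_state()['position']))"
```

```text
position: [556.8, 73.7, 75.0]
contact_force: [-9.8, -15.8, 6.0]
position: [556.8, 73.9, 75.0]
contact_force: [-12.4, -21.6, 5.9]
position: [556.8, 74.1, 75.0]
contact_force: [-12.3, -25.8, 5.6]
[25.1113575  57.04117578]
```

```bash
echo '[[-0.3,-1.5,0,0],[-0.3,-2.5,0,0],[-0.3,-2.5,0,0]]' > next.json && python3 jog.py next.json; echo '[[0,0,0,0],[0,0,0,0],[0,0,0,0]]' > next.json && python3 jog.py next.json 34; echo '[[0,0,-5,0],[0,0,-20,0],[0,0,-50,0],[0,0,-80,0],[0,-40,-90,0],[0,-80,-90,0],[0,-120,-90,0],[0,-160,-90,0],[0,-200,-90,0],[0,-240,-90,0]]' > next.json && python3 jog.py next.json;python3 - <<'E'
from h import *
p=car(-8,-410);to(*p,150,np.pi/2+TH)
E
```

```text
t: 23.78
position: [556.8, 73.8, 75.0]
tcp_rot: [0.042, 0.999, -0.003, -0.002]
contact_force: [-12.2, -12.1, 6.6]
finger_gap: 22.5
grip_force: 62.1
t: 24.03
position: [558.8, 76.6, 75.2]
tcp_rot: [0.041, 0.999, 0.0, 0.001]
contact_force: [-0.2, -0.0, 0.8]
finger_gap: 34.1
grip_force: 0.0
t: 24.87
position: [538.6, -164.4, 165.7]
tcp_rot: [0.041, 0.999, -0.0, 0.001]
contact_force: [0.2, 1.2, -0.0]
finger_gap: 34.0
grip_force: 0.0
t 24.87 delta [  35.9 -227.8   15.7] turn 1.5742 phi 3.0603
```

```bash
echo '[[4,-25,0,0.12],[8,-50,0,0.25],[12,-75,0,0.37],[16,-100,0,0.5],[36,-100,0,1.57],[36,-100,0,1.57],[36,-100,0,1.57],[36,-100,0,1.57],[36,-100,0,1.57],[36,-100,0,1.57]]' > next.json && python3 jog.py next.json 50;  python3 - <<'E'
from h import *
np.set_printoptions(suppress=True,precision=1)
p=car(-8,-410);to(*p,150,np.pi/2+TH)
f=viewer.grab_frame("top");g=viewer.grab_frame("side")
for F in(f,g):
  for c,a,w,r in sinks(F,60): print(c,a,w,tocar(w),tocar(onplane(F,*c,72)))
cv2.imwrite("pics/d1.png",np.vstack([cv2.resize(f["image"][185:255,245:475],None,fx=3.4,fy=3.4),cv2.resize(g["image"][100:260,290:520],None,fx=2.2,fy=2.2,)[:, :].repeat(1,0) if 0 else cv2.copyMakeBorder(cv2.resize(g["image"][110:260,290:520],None,fx=2.2,fy=2.2),0,0,0,782-506,0)]))
E
```

```text
t: 25.7
position: [494.9, -259.4, 165.4]
tcp_rot: [0.618, 0.786, 0.0, 0.0]
contact_force: [0.1, -0.0, -0.5]
finger_gap: 50.2
grip_force: 0.0
t 25.7 delta [-123.   -40.7   15.5] turn 0.3227 phi 1.8088
```

View pics/d1.png

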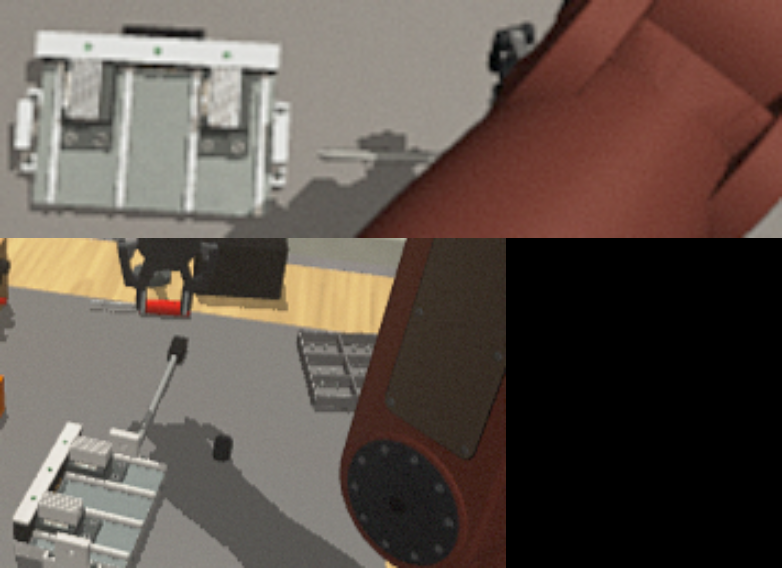

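```bash
python3 - <<'E'
from h import *
np.set_printoptions(suppress=True,precision=1)
f=viewer.grab_frame("top");g=viewer.grab_frame("side")
print("drop pt",483.3,-389.1,tocar((483.3,-389.1)))
im=cv2.cvtColor(g["image"],cv2.COLOR_BGR2HSV)[...,2]
m=np.zeros_like(im);m[150:172,360:382]=(im[150:172,360:382]<45);c=np.argwhere(m)[:,::-1].mean(0);print("handle",c,m.sum(),onplane(g,*c,11))
im=f["image"].astype(int).max(2)
# shank line in top
pts=[]
for u in range(341,372,2):
    col=im[222:240,u]; b=np.median(col); w=np.clip(col-b-15,0,None)
    if w.sum()>0: pts.append((u,222+(w*np.arange(18)).sum()/w.sum(),w.max()))
P=np.array(pts);P=P[P[:,2]>10];print(P[[0,-1]],len(P))
k=np.polyfit(P[:,0],P[:,1],1);a=onplane(f,341,np.polyval(k,341),8);b=onplane(f,370,np.polyval(k,370),8);d=a-b;print("rod yaw",np.arctan2(d[1],d[0]),"pts",a,b,tocar(a),tocar(b)); r=np.abs(np.polyval(k,P[:,0])-P[:,1]);print(r.max())
print(im[222:240:1,350])
print(im[int(round(np.polyval(k,338))),330:346])
p=b-d/np.linalg.norm(d)*(413-abs(tocar(b)[1]));print("handle est",p)
E
```

```text
drop pt 483.3 -389.1 [  -9.  -410.7]
handle [370.2 162. ] 20 [ 480.9 -378.7   11. ]
[[345.  230.   14. ]
 [371.  225.4  16.5]] 13
rod yaw 1.728043625988598 pts [ 502.9 -127.5    8. ] [ 516.5 -213.3    8. ] [ -11.5 -148.4] [   9.3 -232.8]
3.07981100413474
[154 151 157 117  84  86  96 155 177 136 137 160 153 159 158 144 105  88]
[137 149 149 149 156 154 149 154 139 132 151 166 172 176 175 181]
handle est [ 544.8 -391.4    8. ]
```

```bash
python3 - <<'E'
from h import *
np.set_printoptions(suppress=True,precision=1,linewidth=200)
f=viewer.grab_frame("top");g=viewer.grab_frame("side")
def linefit(f,box,z,axis):
    x0,y0,x1,y1=box;im=f["image"].astype(np.float32).max(2)[y0:y1,x0:x1]
    th=im-cv2.blur(im,(9,9)); P=[]
    if axis: # per row
        for i,r in enumerate(th): j=r.argmax(); w=np.clip(r[max(j-1,0):j+2],0,None); P.append((x0+max(j-1,0)+(w*np.arange(len(w))).sum()/w.sum(),y0+i))
    else:
        for j,r in enumerate(th.T): i=r.argmax(); w=np.clip(r[max(i-1,0):i+2],0,None); P.append((x0+j,y0+max(i-1,0)+(w*np.arange(len(w))).sum()/w.sum()))
    P=np.array(P,np.float32); vx,vy,a,b=cv2.fitLine(P,cv2.DIST_HUBER,0,.01,.01).ravel()
    r=np.abs((P[:,0]-a)*vy-(P[:,1]-b)*vx); P=P[r<1]; vx,vy,a,b=cv2.fitLine(P,cv2.DIST_L2,0,.01,.01).ravel()
    A=onplane(f,a-10*vx,b-10*vy,z);B=onplane(f,a+10*vx,b+10*vy,z); d=(B-A)*np.sign((B-A)[1])
    print(len(P),(a,b),"yaw",np.arctan2(d[1],d[0]),A,B,"at y-389:",A+(B-A)*(-389-A[1])/(B-A)[1],tocar(A),tocar(B))
linefit(f,(344,222,372,238),7,0)
linefit(g,(350,168,372,194),7,1)
i=f["image"].max(2)
print(i[222:238,344:372:3]);print(g["image"].max(2)[168:194:3,350:372])
E
```

```text
9 (np.float32(351.1111), np.float32(229.01727)) yaw 1.6888273255594324 [ 500.4 -128.1    7. ] [ 507.3 -186.6    7. ] at y-389: [ 531.3 -389.     7. ] [ -14.  -149.2] [  -2.2 -206.8]
21 (np.float32(362.29398), np.float32(178.0)) yaw 1.5087974824431454 [ 495. -228.    7.] [ 488.1 -339.3    7. ] at y-389: [ 485.1 -389.     7. ] [ -10.9 -249.2] [  -8.3 -360.7]
[[152 152 151 154 156 155 154 156 155 153]
 [152 151 153 156 163 117 160 155 155 155]
 [155 153 157 145 124  83 124 157 153 152]
 [151 153 119 104  91  89  85 161 153 153]
 [155 150  81  90  93  93  92 159 154 154]
 [150 154  81  94  93  95  91 162 155 157]
 [141 136  97  84  81  84  92 148 141 161]
 [169 157 155 121  96  93  98 103  99 130]
 [178 176 179 179 122 121 116 106  97 106]
 [113 126 140 161 115 117 120 116 120 144]
 [129 130 140 130  85  96  86  94  92 123]
 [152 157 157 151  85  88  85  89 138  78]
 [154 153 153 125  88  92  95  90 172  56]
 [154 154 153  84  94  94  92  88 146  50]
 [154 153 156  91  95  96  92  95  92  56]
 [157 151 140  90  98  90  94  94  49  67]]
[[136 137 141 136 135 134 136 137 136 134 134 136 136 135 135 129 166 170 121  91 131 126]
 [136 137 138 136 137 136 132 138 134 133 138 136 138 134 138 174 159 103  89 140 140 137]
 [140 137 135 139 142 136 140 136 137 133 135 133 139 146 174 148  83  99 139 137 133 133]
 [140 140 137 137 135 137 135 133 138 139 133 124 168 172 136  77  94 139 137 129 136 138]
 [137 133 138 134 135 139 135 139 138 137 140 173 166 109  87 127 141 137 137 136 135 137]
 [136 135 134 135 133 135 136 135 135 144 175 148  93 125 136 134 135 137 134 134 136 135]
 [137 133 136 135 136 135 135 122 162 171 139  89 138 138 135 137 140 138 136 133 137 139]
 [136 132 141 133 137 136 126 109 114 118  93 138 136 137 135 139 136 136 136 136 134 135]
 [136 139 138 137 136 102 115 107  87  90 143 136 137 133 138 134 136 135 133 139 134 136]]
```

```bash
python3 -c "
from h import *
to(484.2,-389.3,80,1.495)"; echo '[[-30,-10,20,0.1],[-60,-20,50,0.2],[-100,-35,80,0.31],[-125,-41,85,0.31],[-125,-41,85,0.31],[-125,-41,85,0.31]]' > next.json && python3 jog.py next.json 50; python3 -c "
from h import *
to(484.2,-389.3,19,1.495)"
```

```text
t 26.0 delta [-123.4  -42.1   85.1] turn 0.3234 phi 1.8184
t: 26.5
position: [484.0, -391.4, 78.2]
tcp_rot: [0.73, 0.683, 0.0, -0.001]
contact_force: [0.1, 1.0, 0.2]
finger_gap: 49.8
grip_force: 0.0
t 26.5 delta [ 2.   0.2 59.2] turn 0.0098 phi 1.5048
```

```bash
echo '[[2,0,25,0.01],[2,0,45,0.01],[2,0,55,0.01],[2,0,58,0.01],[2,0,58.5,0.01],[2,0,58.5,0.01]]' > next.json && python3 jog.py next.json 40; echo '[[0,0,0,0],[0,0,0,0],[0,0,0,0],[0,0,0,0],[0,0,0,0],[0,0,0,0]]' > next.json && python3 jog.py next.json 10 20
```

```text
t: 27.0
position: [485.8, -388.7, 22.7]
tcp_rot: [0.733, 0.68, -0.0, 0.001]
contact_force: [0.4, 0.6, 0.3]
finger_gap: 39.9
grip_force: 0.0
t: 27.5
position: [485.9, -389.3, 22.9]
tcp_rot: [0.733, 0.68, 0.0, 0.001]
contact_force: [-0.6, 1.1, 5.9]
finger_gap: 21.5
grip_force: 23.4
```

```bash
echo '[[0,0,1,0],[0,0,2,0],[0,0,2,0],[0,0,2,0]]' > next.json && python3 jog.py next.json; echo '[[0,0,1,0],[0,0,2,0],[0,0,2,0]]' > next.json && python3 jog.py next.json;  echo '[[0,0,0,0],[0,0,0,0],[0,0,0,0]]' > next.json && python3 jog.py next.json 10 80
```

```text
t: 27.83
position: [485.8, -389.6, 22.3]
tcp_rot: [0.733, 0.68, -0.0, 0.001]
contact_force: [-4.5, 4.3, 17.8]
finger_gap: 21.1
grip_force: 24.8
t: 28.08
position: [486.0, -389.9, 21.8]
tcp_rot: [0.733, 0.68, -0.001, 0.002]
contact_force: [-9.4, 8.5, 29.7]
finger_gap: 21.6
grip_force: 26.8
t: 28.33
position: [486.2, -390.0, 22.0]
tcp_rot: [0.733, 0.68, -0.0, 0.002]
contact_force: [-9.5, 7.0, 31.4]
finger_gap: 20.6
grip_force: 80.1
```

```bash
echo '[[0,0,-10,0],[0,0,-25,0.005],[0,0,-36,0.01],[0,0,-36,0.01],[0,0,-36,0.01]]' > next.json && python3 jog.py next.json; cat > tip.py <<'E'
from h import *
np.set_printoptions(suppress=True,precision=1,linewidth=200)
s=arm.get_state();to(*car(-7.5,tocar(s["position"])[1]),56.5,np.pi/2+TH)
f=viewer.grab_frame("top");g=viewer.grab_frame("side")
# expected axis: handle centre at TCP xy
p=s["position"]; u=np.array([CY[0],CY[1],0])
for F,n in((f,"top"),(g,"side")):
    for L in (40,120,200,255):
        q=np.array([p[0],p[1],p[2]-11])+u*L; a=proj(F,q); b=proj(F,q+u*5)-a; nrm=np.array([-b[1],b[0]])/np.linalg.norm(b)
        k=np.arange(-6,6.1,.5); S=cv2.remap(F["image"].max(2),(a[0]+k*nrm[0]).astype(np.float32)[None],(a[1]+k*nrm[1]).astype(np.float32)[None],1)[0]
        print(n,L,a,nrm,S)
E
python3 tip.py
```

```text
t: 28.75
position: [485.6, -389.1, 54.0]
tcp_rot: [0.737, 0.676, -0.0, 0.001]
contact_force: [0.0, 0.9, -0.8]
finger_gap: 20.2
grip_force: 78.9
t 28.75 delta [-0.  -0.8 -2.5] turn -0.0012 phi 1.4849
top 40 [420.1 231. ] [ 0.1 -1. ] [ 94  92  91  92  94  95  96  90  84  88  92 103 115 115 114 106  98  93  89  89  89  91  92  91  91]
top 120 [391.8 229.4] [ 0.1 -1. ] [ 90  91  91  92  89  89 108 125 136 146 145 146 162 175 165 154 143 135 148 158 155 152 154 156 154]
top 200 [363.6 227.8] [ 0.1 -1. ] [127 101  86  90  92  88  87  91  98 112 130 156 176 182 181 165 154 154 154 153 153 154 155 154 154]
top 255 [344.3 226.7] [ 0.1 -1. ] [122  98  88  89  95 107 116 122 125 123 136 158 173 181 175 154 145 145 147 151 151 149 149 151 152]
side 40 [367.3 158.3] [-0.9 -0.4] [142 143 138 130 129 125 118 111 106 105 110 114 112 103  80  60  96 133 141 142 142 141 140 140 140]
side 120 [361.2 170.9] [-0.9 -0.4] [ 93  93 102 113 118 130 140 128 115 129 149 165 177 171 154 141 139 138 137 134 132 127 124 129 134]
side 200 [354.6 184.6] [-0.9 -0.4] [ 91  99 114 131 141 144 141 133 124 123 147 169 174 173 163 150 144 142 141 140 140 140 141 142 143]
side 255 [349.7 194.7] [-0.9 -0.4] [103 119 136 143 145 143 138 129 126 133 156 176 179 173 160 147 142 142 140 140 142 142 143 143 142]
```

```bash
echo '[[0,-0.7,-2.6,0],[8,-0.7,-2.6,0],[16,-0.7,-2.6,0],[20,-0.7,-2.6,0],[20,-0.7,-2.6,0],[20,-0.7,-2.6,0]]' > next.json && python3 jog.py next.json; python3 tip.py | head -1; python3 -c "
from h import *
print(tocar(arm.get_state()['position']))
f=viewer.grab_frame('top');g=viewer.grab_frame('side')
cv2.imwrite('pics/e1.png',np.hstack([cv2.resize(f['image'][205:245,310:370],None,fx=6.6,fy=6.6),cv2.resize(g['image'][175:215,325:385],None,fx=6.6,fy=6.6)]))"
```

```text
t: 29.35
position: [486.4, -368.1, 55.9]
tcp_rot: [0.737, 0.676, -0.0, 0.0]
contact_force: [0.9, 0.1, -0.8]
finger_gap: 20.1
grip_force: 78.9
t 29.35 delta [ 0.   0.2 -0.6] turn -0.0006 phi 1.4855
[  -7.70865401 -390.09346922]
```

View pics/e1.png

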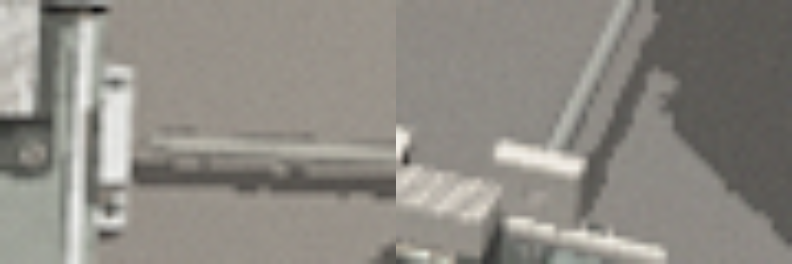

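```bash
cat > prof.py <<'E'
from h import *
np.set_printoptions(suppress=True,precision=1,linewidth=220)
f=viewer.grab_frame("top");g=viewer.grab_frame("side"); u=np.array([*CY,0])
for F,n in((f,"top"),(g,"side")):
    for y in (-135,-150,-180,-220,-260):
        q=np.array([*car(-7.5,y),45.5]); a=proj(F,q); b=proj(F,q+u*5)-a; nrm=np.array([-b[1],b[0]])/np.linalg.norm(b)
        k=np.arange(-4,4.1,.5); S=cv2.remap(F["image"].max(2),(a[0]+k*nrm[0]).astype(np.float32)[None],(a[1]+k*nrm[1]).astype(np.float32)[None],1)[0]
        print(n,y,a,S)
E
python3 prof.py
```

```text
top -135 [337.1 226.5] [105 123 135 148 138 127 145 164 175 187 167 147 138 130 142 153 153]
top -150 [342.4 226.8] [ 96 115 129 138 140 130 133 159 176 178 175 161 152 151 151 153 154]
top -180 [353.  227.4] [104 115 123 128 123 124 144 162 176 183 163 145 138 134 146 155 153]
top -220 [367.1 228.2] [ 89  99 115 128 139 140 136 147 168 171 163 152 140 141 152 155 154]
top -260 [381.2 229. ] [ 84 105 126 133 141 132 123 152 180 177 175 158 142 147 153 154 156]
side -135 [348.1 198. ] [237 236 235 233 226 225 231 230 229 216 198 189 191 190 178 166 153]
side -150 [349.5 195.1] [144 142 138 126 111 117 143 167 177 182 159 136 132 136 141 142 142]
side -180 [352.2 189.5] [144 144 143 133 120 130 147 163 175 172 154 141 139 138 140 145 144]
side -220 [355.7 182.3] [144 144 143 139 130 123 143 164 172 174 162 147 139 140 141 141 141]
side -260 [359.  175.4] [142 141 138 131 124 130 143 160 176 169 154 146 142 141 142 143 143]
```

```bash
echo '[[3,0,-0.4,0],[6,0,-0.4,0],[9,0,-0.4,0],[12,0,-0.4,0],[15,0,-0.4,0],[18,0,-0.4,0],[20,0,-0.4,0]]' > next.json && python3 jog.py next.json; echo '[[3,0,0,0],[6,0,0,0],[9,0,0,0],[12,0,0,0],[15,0,0,0],[15,0,0,0]]' > next.json && python3 jog.py next.json; python3 -c "
from h import *
print(tocar(arm.get_state()['position']))"
```

```text
t: 30.23
position: [488.0, -348.2, 56.4]
tcp_rot: [0.737, 0.676, -0.0, -0.0]
contact_force: [-0.2, 0.1, -1.2]
finger_gap: 20.2
grip_force: 78.9
t: 30.73
position: [489.3, -333.1, 56.3]
tcp_rot: [0.737, 0.676, 0.0, -0.0]
contact_force: [-0.4, 0.7, -0.3]
finger_gap: 20.4
grip_force: 78.9
[  -7.75006455 -354.36551793]
```

```bash
echo '[[8,0,0,0],[18,0,0,0],[28,0,0,0],[38,0,0,0],[48,0,0,0],[58,0,0,0],[68,0,0,0],[78,0,0,0],[80,0,0,0],[80,0,0,0]]' > next.json && python3 jog.py next.json|egrep 'pos|contact'; echo '[[8,0,0,0],[18,0,0,0],[28,0,0,0],[38,0,0,0],[48,0,0,0],[58,0,0,0],[68,0,0,0],[78,0,0,0],[80,0,0,0],[80,0,0,0]]' > next.json && python3 jog.py next.json|egrep 'pos|contact'; python3 - <<'E'
from h import *
to(*car(-7.5,-170),56.5,np.pi/2+TH);print(tocar(arm.get_state()['position']))
E
```

```text
position: [496.2, -253.2, 56.4]
contact_force: [-0.5, -0.5, -1.1]
position: [503.1, -173.5, 56.4]
contact_force: [-0.0, 0.5, -0.4]
t 32.4 delta [24.2 -0.  -0.1] turn -0.0001 phi 1.486
[  -7.50178559 -194.18268731]
```

```bash
echo '[[5,0,0,0],[10,0,0,0],[15,0,0,0],[20,0,0,0],[24,0,0,0],[27,0,0,0],[30,0,0,0],[30,0,0,0]]' > next.json && python3 jog.py next.json|egrep 'pos|contact'; echo '[[3,0,0,0],[6,0,0,0],[9,0,0,0],[12,0,0,0],[15,0,0,0],[15,0,0,0]]' > next.json && python3 jog.py next.json|egrep 'pos|contact'; python3 - <<'E'
from h import *
print(tocar(arm.get_state()['position']))
E
```

```text
position: [505.6, -143.9, 56.4]
contact_force: [0.9, -0.6, -1.0]
position: [506.8, -128.9, 56.3]
contact_force: [-0.8, 0.7, -0.3]
[  -7.51017692 -149.45531336]
```

Through the far lug without force (tip at about +118). Now close the shoulder gently.

```bash
for i in 1 2; do echo '[[2,0,0,0],[4,0,0,0],[5,0,0,0],[5,0,0,0]]' > next.json && python3 jog.py next.json|egrep 'pos|contact'; done;python3 - <<'E'
from h import *
print(tocar(arm.get_state()['position']))
E
```

```text
position: [507.3, -124.3, 56.4]
contact_force: [-0.0, 0.3, -1.1]
position: [507.7, -119.3, 56.4]
contact_force: [0.0, -0.0, -0.9]
[  -7.4721569  -139.77722282]
```

```bash
for i in 1; do echo '[[1,0,0,0],[2,0,0,0],[3,0,0,0],[3,0,0,0]]' > next.json && python3 jog.py next.json|egrep 'pos|contact'; echo '[[1,0,0,0],[1.5,0,0,0],[1.5,0,0,0]]' > next.json && python3 jog.py next.json|egrep 'pos|contact'; done
```

```text
position: [507.9, -117.1, 56.4]
contact_force: [-1.4, -4.2, -1.1]
position: [507.9, -117.0, 56.5]
contact_force: [-2.0, -11.5, -3.5]
```

```bash
echo '[[-0.8,0,0,0],[-0.8,0,0,0]]' > next.json && python3 jog.py next.json ; echo '[[0,0,0,0],[0,0,0,0],[0,0,0,0],[0,0,0,0]]' > next.json && python3 jog.py next.json 40|egrep 'pos|contact|gap'; echo '[[0,0,-10,0],[0,0,-40,0],[0,0,-80,0],[-30,0,-110,0],[-70,0,-120,0],[-110,0,-120,0],[-150,0,-120,0],[-190,0,-120,0],[-230,0,-120,0],[-270,0,-120,0]]' > next.json && python3 jog.py next.json;python3 - <<'E'
from h import *
np.set_printoptions(suppress=True,precision=1,linewidth=200)
f=viewer.grab_frame("top");g=viewer.grab_frame("side")
for F,n in((f,"t"),(g,"s")):
  hsv=F["image"].max(2)
  a=proj(F,[*car(-7.5,-134.5),56.5]);b=a.round().astype(int);m=hsv[b[1]-10:b[1]+11,b[0]-14:b[0]+15]<45
  l=cv2.connectedComponentsWithStats(m.astype(np.uint8));i=1+l[2][1:,4].argmax();c=l[3][i]+b-[14,10];print(n,"handle",a,c,l[2][i],tocar(onplane(F,*c,56.5)))
W=cloud(f)
xs=W.reshape(-1,3);C=(xs[:,:2]-BA)@np.c_[CX,CY]-[7.5,0]
k=(xs[:,2]>63)&(xs[:,2]<80)&(C[:,0]>-10)&(C[:,0]<46)&(abs(C[:,1])<95)
for s in(1,-1):
  q=C[k&(C[:,1]*s>0)];print(len(q),np.median(q,0),np.percentile(q,[3,97],axis=0))
print(proj(f,[*car(0,58),72]))
# sink edges: profile rows across each module in top view at z=72
for y0 in(58,-58):
  for off in(-12,12): print(y0,off,[int(cv2.remap(f["image"].max(2),*(np.float32([[v]]) for v in proj(f,[*car(25,y0-1.4+off+d),72])),1)[0,0]) for d in range(-6,7,2)])
E
```

```text
t: 34.98
position: [507.9, -117.0, 56.4]
tcp_rot: [0.737, 0.676, -0.001, 0.001]
contact_force: [-0.6, -6.6, -2.1]
finger_gap: 20.5
grip_force: 78.8
position: [508.1, -115.6, 56.4]
contact_force: [-0.4, -0.1, -0.3]
finger_gap: 40.0
t: 36.15
position: [484.4, -386.7, 177.4]
tcp_rot: [0.737, 0.676, 0.0, 0.0]
contact_force: [0.7, 0.7, 0.5]
finger_gap: 40.1
grip_force: 0.0
t handle [337.1 226. ] [336.9 226.9] [  7   7  15   8 107] [  -9.9 -134. ]
s handle [348.2 195.1] [350.  196.8] [15 11  3  2  4] [ -14.7 -128.7]
104 [21.3 57.1] [[ 2.  45.1]
 [44.9 68.3]]
77 [ 22.3 -59.3] [[  1.1 -71. ]
 [ 43.2 -47.6]]
[268.5 218.8]
58 -12 [100, 95, 103, 134, 157, 169, 171]
58 12 [167, 164, 164, 180, 190, 168, 151]
-58 -12 [105, 95, 90, 139, 177, 192, 199]
-58 12 [192, 197, 184, 171, 185, 185, 168]
```

```bash
python3 - <<'E'
from h import *
f=viewer.grab_frame("top")
for c,e in(((262,212.1),83),((282.1,213.3),25),((302.1,214.9),-33),((322.3,215.4),-91)): print(e,tocar(onplane(f,*c,38)))
im=f["image"].max(2)
for y0 in(58,-58):   # bright sink extents at z=72, mid rows
  for xx in(15,25,35):
    d=np.arange(-20,21,1); P=np.float32([proj(f,[*car(xx,y0+k),72]) for k in d]); v=cv2.remap(im,P[None,:,0].copy(),P[None,:,1].copy(),1)[0].astype(int); print(y0,xx,v.tolist())
E
```

```text
83 [22.74648324 83.20119757]
25 [22.54059009 24.915367  ]
-33 [ 21.15733519 -33.01925964]
-91 [ 23.00064619 -91.19610783]
58 15 [99, 98, 96, 93, 98, 103, 110, 141, 169, 189, 186, 183, 179, 175, 170, 170, 172, 174, 169, 163, 158, 162, 166, 168, 164, 160, 160, 163, 166, 172, 177, 184, 190, 196, 200, 184, 167, 157, 168, 179, 187]
58 25 [100, 97, 95, 92, 93, 109, 126, 140, 151, 163, 168, 169, 170, 169, 168, 168, 172, 177, 181, 176, 171, 168, 168, 168, 168, 166, 163, 163, 164, 165, 176, 187, 199, 187, 176, 165, 156, 148, 148, 160, 172]
58 35 [100, 97, 95, 90, 86, 93, 124, 152, 165, 165, 166, 166, 167, 168, 168, 168, 169, 173, 178, 181, 179, 177, 177, 178, 178, 178, 178, 177, 176, 174, 173, 183, 192, 195, 171, 148, 136, 141, 146, 154, 164]
-58 15 [111, 99, 92, 91, 90, 108, 133, 161, 174, 187, 198, 204, 209, 212, 210, 208, 202, 193, 183, 180, 180, 180, 182, 184, 186, 183, 180, 179, 182, 185, 187, 187, 187, 184, 180, 176, 172, 167, 162, 151, 139]
-58 25 [109, 101, 95, 92, 90, 91, 120, 146, 169, 178, 188, 193, 195, 198, 197, 192, 188, 190, 192, 193, 192, 191, 191, 191, 191, 193, 197, 200, 193, 179, 167, 173, 180, 186, 185, 184, 177, 161, 144, 136, 134]
-58 35 [104, 101, 98, 95, 91, 86, 104, 144, 180, 194, 198, 202, 201, 200, 199, 201, 204, 205, 206, 206, 206, 205, 203, 200, 196, 192, 192, 192, 191, 182, 173, 167, 166, 164, 159, 149, 137, 128, 117, 105, 130]
```

```bash
python3 -c "
from rig import arm, viewer
print(arm.finish_job())"
```

```text
the job is handed in; nothing more can be done
None
```

The job is handed in, no verdict came back: both modules are seated in bays 1 and 3, the rod is back through both lugs with its shoulder home, nothing else was touched, and camera checks agree, with the modules reading about 1 mm to the right of their datum corners (2.5 mm allowed).

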